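Close the sloped cog tray

TASK

Slide both loose cog rings down the bay of the sloped tray until each rests against the back stop. Then slide the blue cover down off the deck so that its front edge hooks in under the green lip, and press its raised rear edge down past the brass spring catch until it snaps in and lies fully home on its ledges, with the cogs still at the stop. Do not shift or tip the chick, jar, magnifier or pin vise.

Things in the scene. Friction and masses are not known exactly. Their poses are not given: they have to be found in the camera images.
- tray: Fixed grey tray on legs, sloping down at 12 degrees, on a 4 mm cork pad; a deck above and a recessed bay below. Its frame is tilted with it (all 'tray x, y, z' are in it): origin at the middle of the deck's lower edge, on the deck surface, 76 mm above the desk; x down the slope, y across, z square to the deck
- deck_top (a point): Middle of the upper, open end of the steel deck (tray x=-185, z=0 mm). Deck: tray x -185 to 0, z=0, with 8 mm high side rails, inner faces at y +-65 mm, that funnel in over the last 52 mm to +-49 mm at x=0
- bay_floor (a point): Middle of the bay floor's lower end, at the foot of the back stop (tray x=102.5, z=-34 mm). Bay: tray x 0 to 102.5 mm, inner walls y +-50 (5 mm thick, tops z=+6). Along each side wall a ledge, |y| 40 to 50, top z=-20; between them the floor at z=-34. Back stop: face at x=102.5, top z=-5
- lip_edge (a point): middle of the lower free edge of the green lip, a strip over the whole bay width that reaches 12 mm up-slope from the back stop (tray x 90.5 to 102.5 mm, z -9 to -5 mm). The gap between ledges and lip is 11 mm
- catch (a joint): Polished brass spring catch, 30 mm wide, in the middle of the step under the deck edge. Travel in m: 0 = out (nose 5.5 mm into the bay, tip at tray z=-11.5 mm, upper face a 60 degree ramp), 0.007 = pushed back up-slope. The cover's rear edge rests on it until the rib is pressed down with some 5 to 12 N; it then springs out over the cover's top
- cover: Loose blue cover plate, 100 (x) x 92 (y) x 6 mm, 0.16 kg, with a white rib across it (10 x 50 mm, 16 mm above the plate, at x=-30). Origin: centre of its underside; x to the front (down-slope) edge. Starts on the deck, slightly askew, held by friction. Pushed over the deck edge it tips nose down onto the ledges and may slide on by itself. Home: underside at tray z=-20
- cover_nose (a point): middle of the cover's front edge, at half thickness; fully home at about tray x=100 to 102.5, z=-17 mm
- cover_rear (a point): middle of the cover's rear edge, at half thickness; fully home at tray z=-17 mm; about z=-3 mm while it rests on the catch
- cover_rib (a point): middle of the top face of the white rib, 22 mm above the plate's underside; the place to press. At tray z=+2 mm when home
- cog_a: Loose brass cog ring, 34 mm over the 12 teeth, 18 mm hole, 10 mm thick, 0.03 kg, lying flat on the bay floor on the +y side of the bay; origin: centre of its underside. Friction holds it on the slope. Home against the back stop its centre is at about tray x=85.5 mm
- cog_b: As cog_a, in copper colour, on the -y side of the bay
- chick: Bystander: yellow tin wind-up chick, 50 mm wide, 69 mm tall, standing beside the tray. Origin: centre of its base
- jar: Bystander: amber glass jar with dark cap, 44 mm across, 75 mm tall, standing beside the tray. Origin: centre of its base
- magnifier: Bystander: magnifier lying flat, lens rim 60 mm across and 8 mm thick centred on the origin (underside), wooden handle running 99 mm along its -x
- pin_vise: Bystander: brass pin vise lying along its x, 105 mm long, 11 mm thick, origin under its middle
Not all that is in view belongs to the job. Leave any purple or red look-alike of the cog_b alone.

How it is judged:
By the outcome, as a careful person would: the job done as asked, in the order asked, and still so for the second after the job is handed in, with the robot touching nothing.
It also fails if it takes over 67 s, if anything falls off the work surface, if the arm or the gripper's body presses on something with over 40 N, if the wrist force passes 120 N, or if a joint passes its speed limit or range.

ROBOT

A 7-joint arm with a two-finger parallel gripper is mounted at the origin on the work surface. World frame = base frame: x ahead of the robot, y to its left, z up, the work surface at z = 0. Lengths are in m, angles in rad, forces in N, time in s.
With the tool pointing down it reaches from about 0.4 to 0.925 m from the base axis. Payload 5.6 kg.
Tool frame: the origin (TCP) lies on the centre line of the jaws, within the pads' length; the fingertips stand 22 mm ahead of it and the grasp point (between the pads) lies 3 mm ahead of it (bot.tip_reach is the distance from the TCP to the fingertips, in m); x points along the fingers, z is the direction in which the jaws open and shut, and the axes are right-handed (so a half turn about x gives the same grasp; the last joint's range is limited). The gripper opens to 85 mm and grips with 20 to 120 N. Pads are 22 mm wide; open, the fingers measure 114 mm over their backs; the gripper's body (76 mm by 85 mm) begins 54 mm behind the grasp point. The pads swing forward as they close: fully open they stand 13 mm farther back than shut.
Start: joints at [1.108, 0.468, -0.012, 1.603, 0.006, 1.071, -0.056], TCP at [0.265, -0.594, 0.253] pointing down, gripper open.
Joint ranges: [-2.53, 2.53], [-0.31, 2.02], [-1.57, 1.55], [0.28, 2.44], [-1.29, 4.43], [0.15, 1.84], [-2.92, 2.92]. Speed limits (rad/s): [2.57, 2.57, 3.14, 3.14, 3.14, 3.14, 3.14].

INTERFACE

Orientations are given as [roll, pitch, yaw] about the fixed x, y, z axes, in that order (R = Rz(yaw) Ry(pitch) Rx(roll)).
In Python, from station import bot gives the robot as it stands.
- The arm moves only by the tool apply_moves, never from a script. Its argument "motion" is text: rows parted by semicolons, each of 7 numbers parted by spaces: the turn, a rotation vector about the tool's x, y, z in units of 5 degrees (1.0 is 5 degrees), then the shift along the tool's x, y, z in units of 40 mm (1.0 is 40 mm), then the closure, from 0 (fully open) to 1 (shut). A call has 1 to 5 rows; each row shifts and turns the commanded pose from where the row before left it, along the tool's axes as they then stand; what a row does not reach is not made up. A row lasts 1/8 s, in which the tool goes at most 62.5 mm and 10.7 degrees, less where a joint would pass 70% of its speed; a pose out of reach is approached as far as the arm can. A call is refused whole if a number of a shift passes 1 or a number of a turn 1, either way. A call with a gripper value outside its range is refused whole. The fingers move at their own pace and stop on an object; the grip force is fixed at half the most. Time passes only in rows, so rows that do not move let the fingers close. It gives the time, the measured TCP pose, the force and the opening at its end, in the units of the state.
- bot.get_obs(): the state, without advancing time (a new reading comes with each control period).
- bot.snapshot(name): name is "side" or "top" or "wrist"; returns the picture (400x640x3 uint8, blue, green, red); there is no depth.
- bot.camera_params(name): a dict with "vertical_fov" (degrees; the focal length in pixels is half the picture's height over the tangent of half this angle, whatever the lens; pixels are square), "cx", "cy" (the principal point, pixels), "R" (3x3) and "t" (3): a world point X has camera coordinates R X + t. Camera axes: x right, y down, z forward; pixel columns grow to the right and rows downward; lengths in m; the calibration is good to about 2 mm. A picture is of the moment at which its call begins: read the wrist's pose just before it. camera_params takes no time and is no camera call; for the wrist camera it gives the pose at the moment of the call.
- bot.sign_off(): hands the job in, once; it reports no verdict.
Trained networks look in the newest picture that a camera, given by its name, has taken for a name from the list of things; names that differ only in an ending like _2 or _b are one class to them, and where a whole thing is asked for, a point or a joint stands for the part that bears it (a point fixed in the world has none). Each returns a list of dicts, best first, with "confidence" (0 to 1); they miss things now and then, are a little off and sometimes report something else, mostly with a low value. They report only what shows in the picture. A call takes as long as a camera call. They do not tell look-alikes from the thing itself.
- bot.trace(camera, label): "region" (400x640 bool, what is visible of it).
- bot.place_of(camera, label): "centre" ([x, y, z] in m, in world coordinates, good to about 4 mm: a listed point, or the origin of a listed thing).
The state is a dict: "clock": time; "joint_pos": joint angles; "dq": joint speeds; "effort": joint torques, N m; "position": TCP position; "orientation": TCP orientation; "wrist_force": force on the tool from outside, world axes, zero at the start; "moment": the same for the moment, N m; "finger_gap": opening from 0.0 (shut) to 1.0 (fully open).
Only numpy, scipy, OpenCV 4.12 (cv2) and the standard library are available. Lean on these libraries where they do the work, as an engineer would, in place of code of your own. Each camera call takes 0.05 s, during which the arm holds its last target.

## Working session

There is one attempt and no reset: what is moved stays moved. The work goes in short steps, Python scripts to look and compute and a tool call to move; the robot and the scene stay as the last step left them, time stands still between calls to the robot, and variables do not carry over. Pictures are saved under pics/ and viewed, and the job is handed in when it is done.

Besides the shell and the picture viewer there is one more tool, called after "Call:" as a command line: name --argument value ..., lists and objects as JSON in quotes. apply_moves: Moves the arm, as the interface text tells. Its arguments: {"type":"object","properties":{"motion":{"type":"string"}},"required":["motion"]}

```bash
ls; mkdir -p pics; python3 - <<'E'
from station import bot
import cv2
o=bot.get_obs();print({k:(v if not hasattr(v,'tolist') else [round(x,4) for x in v.tolist()]) for k,v in o.items()})
for n in ("side","top","wrist"):
    im=bot.snapshot(n);cv2.imwrite(f"pics/{n}0.png",im)
    p=bot.camera_params(n);print(n,p)
E
```

```text
pics
{'clock': 0.0, 'joint_pos': [1.108, 0.4684, -0.0116, 1.6036, 0.006, 1.0714, -0.0563], 'dq': [-0.0007, 0.0006, -0.0015, 0.0005, -0.0024, -0.0007, -0.0003], 'effort': [-0.0006, -53.2377, 0.0216, -25.1302, 0.0115, 0.0077, 0.0], 'position': [0.2646, -0.5931, 0.2523], 'orientation': [-3.0732, 1.5691, 2.0589], 'wrist_force': [-0.0517, -0.5706, 0.4026], 'moment': [-0.0116, 0.0455, -0.0434], 'finger_gap': 0.9988029373591587}
side {'vertical_fov': 49.237721275437686, 'cx': 320.3868886667134, 'cy': 202.45590726742546, 'R': array([[ 0.87992643, -0.47469332, -0.01989311],
       [-0.31900364, -0.55926304, -0.76515458],
       [ 0.35208829,  0.67962571, -0.64353923]]), 't': array([-0.52489215,  0.27252563,  0.66101359])}
top {'vertical_fov': 54.23423039420453, 'cx': 320.8223787112711, 'cy': 199.47558626839083, 'R': array([[ 0.02657082, -0.99963334, -0.0052136 ],
       [-0.99027796, -0.02560906, -0.13672508],
       [ 0.13654143,  0.00879581, -0.99059531]]), 't': array([0.02381512, 0.61059919, 0.7929775 ])}
wrist {'vertical_fov': 59.910439985623995, 'cx': 324.851315596111, 'cy': 200.36468781121792, 'R': array([[ 0.40763418, -0.91314346, -0.00184191],
       [-0.88239577, -0.39442562,  0.25652707],
       [-0.23497252, -0.10294391, -0.96653529]]), 't': array([-0.64893191, -0.03406296,  0.3777789 ])}
```

View pics/side0.png

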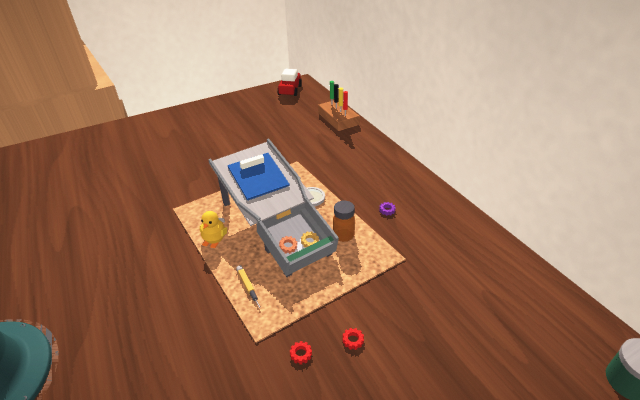

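View pics/top0.png

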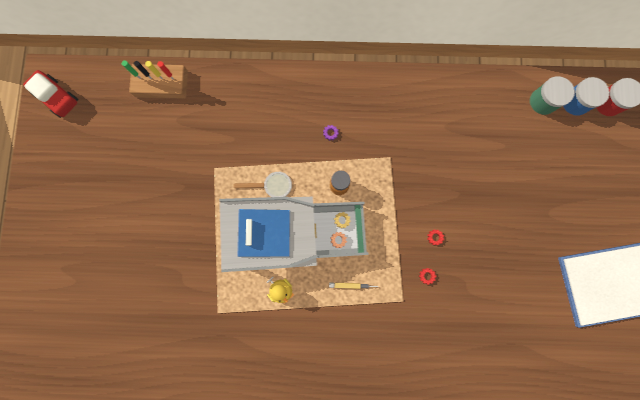

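```bash
python3 - <<'E'
from station import bot
import numpy as np
np.set_printoptions(precision=4,suppress=True)
for n in ("side","top"):
  for l in ("deck_top","bay_floor","lip_edge","cover","cover_nose","cover_rear","cover_rib","cog_a","cog_b","catch","chick","jar","magnifier","pin_vise","tray"):
    r=bot.place_of(n,l)
    print(n,l,[(round(d['confidence'],2),np.round(d['centre'],4).tolist()) for d in r[:4]])
print(bot.get_obs()['clock'])
E
```

```text
side deck_top [(0.63, [0.5238, 0.2333, 0.1142]), (0.38, [0.5331, 0.1714, 0.1238]), (0.31, [0.5476, 0.0496, 0.0737])]
side bay_floor [(0.9, [0.5479, -0.0394, 0.0225]), (0.31, [0.5695, -0.004, 0.0301])]
side lip_edge [(0.83, [0.5493, -0.0387, 0.0444])]
side cover [(0.76, [0.5302, 0.146, 0.1]), (0.51, [0.5751, -0.0031, 0.0303])]
side cover_nose [(0.93, [0.5328, 0.0983, 0.0897])]
side cover_rear [(0.72, [0.5333, 0.1959, 0.1108])]
side cover_rib [(0.9, [0.534, 0.1711, 0.1234])]
side cog_a [(0.74, [0.5232, -0.0014, 0.0288]), (0.67, [0.7727, 0.0241, 0.0015]), (0.66, [0.5379, -0.2184, 0.0005])]
side cog_b [(0.74, [0.5232, -0.0014, 0.0288]), (0.67, [0.7727, 0.0241, 0.0015]), (0.66, [0.5379, -0.2184, 0.0005])]Traceback (most recent call last):
  File "<stdin>", line 6, in <module>
ValueError: it knows: bay_floor, chick, cog, cover, cover_nose, cover_rear, cover_rib, deck_top, jar, lip_edge, magnifier, pin_vise, tray
```

```bash
python3 - <<'E'
from station import bot
import numpy as np
for n,ls in (("side",("chick","jar","magnifier","pin_vise")),("top",("deck_top","bay_floor","lip_edge","cover","cover_nose","cover_rear","cover_rib","cog","chick","jar","magnifier","pin_vise","tray"))):
  for l in ls:
    r=bot.place_of(n,l)
    print(n,l,[(round(d['confidence'],2),np.round(d['centre'],4).tolist()) for d in r[:5]])
print(bot.get_obs()['clock'])
import cv2
for n,(a,b,c,d) in (("side",(200,130,180,160)),("top",(210,150,200,170))):
    im=cv2.imread(f"pics/{n}0.png")[b:b+d,a:a+c]
    cv2.imwrite(f"pics/{n}0c.png",cv2.resize(im,None,fx=3.5,fy=3.5,interpolation=cv2.INTER_CUBIC))
E
```

```text
side chick [(0.58, [0.4167, 0.1182, 0.0046])]
side jar [(0.96, [0.6493, 0.002, 0.0044]), (0.36, [0.5271, 0.2351, 0.1139])]
side magnifier [(0.79, [0.6454, 0.1365, 0.0044]), (0.33, [0.5303, 0.0998, 0.088])]
side pin_vise [(0.65, [0.4329, -0.0346, 0.0066]), (0.2, [0.5281, 0.1467, 0.0998])]
top deck_top [(0.71, [0.5275, 0.2287, 0.1146]), (0.63, [0.5421, 0.0553, 0.0721])]
top bay_floor [(0.81, [0.5535, -0.04, 0.0191])]
top lip_edge [(0.77, [0.5482, -0.0342, 0.0489])]
top cover [(0.75, [0.5344, 0.1473, 0.0965])]
top cover_nose [(0.68, [0.5339, 0.1006, 0.0908])]
top cover_rear [(0.97, [0.5344, 0.1969, 0.111])]
top cover_rib [(0.84, [0.5331, 0.1774, 0.1251])]
top cog [(0.71, [0.5644, -0.007, 0.0312]), (0.7, [0.5362, -0.2154, 0.0033]), (0.69, [0.7695, 0.0198, -0.001]), (0.68, [0.4547, -0.1976, 0.0032]), (0.42, [0.523, 0.0015, 0.0303])]
top chick [(0.76, [0.4178, 0.1188, 0.0057])]
top jar [(0.61, [0.6473, 0.0001, 0.0074])]
top magnifier [(0.55, [0.6428, 0.1388, 0.0079]), (0.36, [0.5275, 0.2298, 0.1178])]
top pin_vise [(0.63, [0.4298, -0.0281, -0.0016])]
top tray [(0.63, [0.5413, 0.0521, 0.0733])]
1.45
```

View pics/side0c.png

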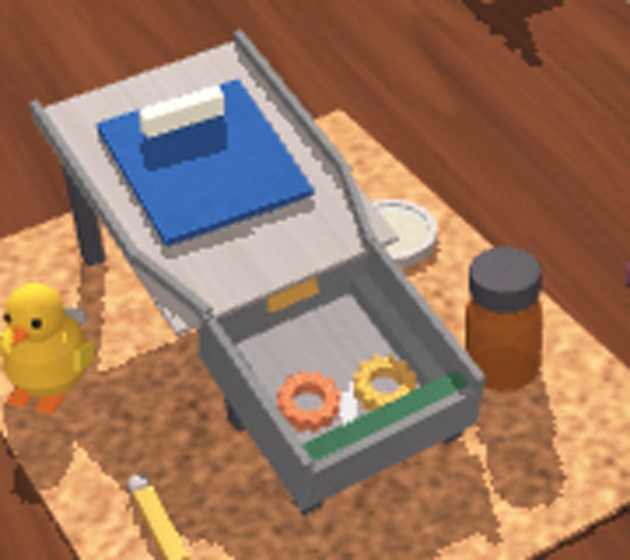

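View pics/top0c.png

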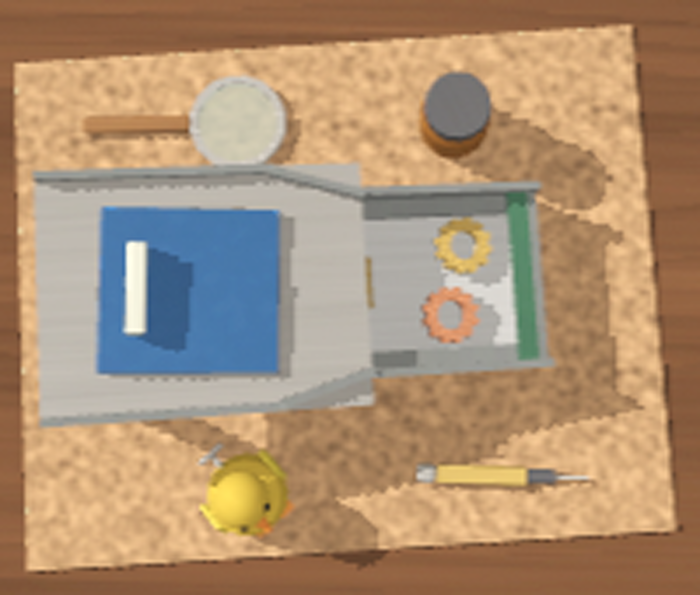

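```bash
cat > h.py <<'E'
from station import bot
import numpy as np, cv2, json, os
from scipy.spatial.transform import Rotation as Ro
np.set_printoptions(precision=4,suppress=True)
P=json.load(open('tray.json')) if os.path.exists('tray.json') else [0.5427,0.0516,np.radians(5.2)]
def tray(p=None):
    x,y,a=p or P
    s,c=np.sin(np.radians(12)),np.cos(np.radians(12))
    d=np.array([np.sin(a),-np.cos(a),0]); up=np.array([0,0,1.])
    X=d*c-up*s; Z=d*s+up*c; Y=np.cross(Z,X)
    return np.array([x,y,0.076]),np.stack([X,Y,Z],1)
def w2t(v,p=None):
    o,R=tray(p); return (np.asarray(v)-o)@R*1000
def t2w(v,p=None):
    o,R=tray(p); return o+np.asarray(v)/1000@R.T
def proj(n,v,cp=None):
    c=cp or bot.camera_params(n); f=200/np.tan(np.radians(c['vertical_fov'])/2)
    q=np.asarray(v)@c['R'].T+c['t']; return np.stack([f*q[...,0]/q[...,2]+c['cx'],f*q[...,1]/q[...,2]+c['cy']],-1)
def toolR(sign,yaw=0):  # tool z = sign*tray y
    o,R=tray(); X,Y,Z=R.T
    return R@Ro.from_euler('z',yaw,degrees=True).as_matrix()@np.stack([-np.array([0,0,1.]),-sign*np.array([1.,0,0]),sign*np.array([0,1.,0])],1)
def cur():
    o=bot.get_obs(); return np.array(o['position']),Ro.from_euler('xyz',o['orientation']).as_matrix(),o
def state():
    p,R,o=cur(); tp=p+R[:,0]*0.022
    print('t',round(o['clock'],2),'tip tray mm',w2t(tp).round(1),'F tray',(np.array(o['wrist_force'])@tray()[1]).round(1),'gap',round(o['finger_gap'],3))
    _,T=tray()
    print(' rot err +1',np.degrees(Ro.from_matrix(R.T@toolR(1)).as_rotvec()).round(1),' -1',np.degrees(Ro.from_matrix(R.T@toolR(-1)).as_rotvec()).round(1))
def rows(tip_t,Rt,tiltonly=False):
    """tip target in tray mm; prints the total turn (5deg units) and shift (40mm units, in current axes)"""
    p,R,o=cur(); tgt=t2w(tip_t)-Rt[:,0]*0.022
    rv=np.degrees(Ro.from_matrix(R.T@Rt).as_rotvec())/5
    sh=R.T@(tgt-p)/0.04
    print('turn',rv.round(2),'shift cur axes',sh.round(2),'shift final axes',(Rt.T@(tgt-p)/.04).round(2))
    n=int(np.ceil(max(abs(rv).max(),abs(sh).max(),np.linalg.norm(rv)*5/9.5,np.linalg.norm(sh)*40/58)))
    dr=Ro.from_rotvec(np.radians(rv*5)/n); Rc=R.copy(); step=(tgt-p)/n
    for i in range(n):
        print(' ',(rv/n).round(2),(Rc.T@step/.04).round(2)); Rc=Rc@dr.as_matrix()
E
python3 - <<'E'
from h import *
state()
for s in (1,-1):
    print(s); rows([30,0,120],toolR(s))
im=cv2.imread('pics/top0.png'); im=cv2.resize(im[190:275,215:380],None,fx=4.8,fy=4.8,interpolation=cv2.INTER_CUBIC)
cp=bot.camera_params('top')
def L(a):
    q=((proj('top',t2w(np.array(a,float)))-[215,190]+.5)*4.8-.5).round().astype(int)
    for u,v in zip(q[:-1],q[1:]): cv2.line(im,tuple(map(int,u)),tuple(map(int,v)),(0,0,255),1)
L([[-185,-65,8],[-52,-65,8],[0,-49,8]]);L([[-185,65,8],[-52,65,8],[0,49,8]]);L([[0,-49,0],[0,49,0]]);L([[-185,-65,0],[-185,65,0]])
L([[0,50,6],[102.5,50,6]]);L([[0,-50,6],[102.5,-50,6]]);L([[90.5,-50,-5],[90.5,50,-5]]);L([[102.5,-50,-5],[102.5,50,-5]])
L([[0,40,-34],[102.5,40,-34]])
cv2.imwrite('pics/fit1.png',im)
E
```

```text
t 1.45 tip tray mm [ 571.6 -335.1  280.2] F tray [-0.5  0.3  0.2] gap 1.0
 rot err +1 [-70.9   7.4  10.4]  -1 [108.4  11.4  -8.1]
1
turn [-14.17   1.49   2.08] shift cur axes [  1.11  12.44 -10.51] shift final axes [ 3.99 13.42  8.38]
  [-0.94  0.1   0.14] [ 0.07  0.83 -0.7 ]
  [-0.94  0.1   0.14] [ 0.09  0.88 -0.63]
  [-0.94  0.1   0.14] [ 0.11  0.93 -0.55]
  [-0.94  0.1   0.14] [ 0.12  0.97 -0.47]
  [-0.94  0.1   0.14] [ 0.14  1.01 -0.39]
  [-0.94  0.1   0.14] [ 0.15  1.03 -0.31]
  [-0.94  0.1   0.14] [ 0.17  1.05 -0.22]
  [-0.94  0.1   0.14] [ 0.18  1.06 -0.13]
  [-0.94  0.1   0.14] [ 0.2   1.07 -0.04]
  [-0.94  0.1   0.14] [0.21 1.07 0.05]
  [-0.94  0.1   0.14] [0.22 1.06 0.14]
  [-0.94  0.1   0.14] [0.23 1.04 0.23]
  [-0.94  0.1   0.14] [0.24 1.01 0.31]
  [-0.94  0.1   0.14] [0.25 0.98 0.4 ]
  [-0.94  0.1   0.14] [0.26 0.94 0.48]
-1
turn [21.68  2.28 -1.63] shift cur axes [  1.11  12.44 -10.51] shift final axes [  3.99 -13.42  -8.38]
  [ 0.99  0.1  -0.07] [ 0.05  0.57 -0.48]
  [ 0.99  0.1  -0.07] [ 0.05  0.52 -0.52]
  [ 0.99  0.1  -0.07] [ 0.05  0.48 -0.57]
  [ 0.99  0.1  -0.07] [ 0.06  0.43 -0.6 ]
  [ 0.99  0.1  -0.07] [ 0.06  0.37 -0.64]
  [ 0.99  0.1  -0.07] [ 0.06  0.32 -0.67]
  [ 0.99  0.1  -0.07] [ 0.07  0.26 -0.69]
  [ 0.99  0.1  -0.07] [ 0.07  0.2  -0.71]
  [ 0.99  0.1  -0.07] [ 0.08  0.14 -0.72]
  [ 0.99  0.1  -0.07] [ 0.08  0.08 -0.73]
  [ 0.99  0.1  -0.07] [ 0.09  0.01 -0.74]
  [ 0.99  0.1  -0.07] [ 0.1  -0.05 -0.73]
  [ 0.99  0.1  -0.07] [ 0.1  -0.11 -0.73]
  [ 0.99  0.1  -0.07] [ 0.11 -0.17 -0.71]
  [ 0.99  0.1  -0.07] [ 0.12 -0.23 -0.69]
  [ 0.99  0.1  -0.07] [ 0.13 -0.29 -0.67]
  [ 0.99  0.1  -0.07] [ 0.13 -0.35 -0.64]
  [ 0.99  0.1  -0.07] [ 0.14 -0.4  -0.61]
  [ 0.99  0.1  -0.07] [ 0.15 -0.45 -0.57]
  [ 0.99  0.1  -0.07] [ 0.16 -0.5  -0.53]
  [ 0.99  0.1  -0.07] [ 0.17 -0.54 -0.48]
  [ 0.99  0.1  -0.07] [ 0.17 -0.58 -0.43]
```

View pics/fit1.png

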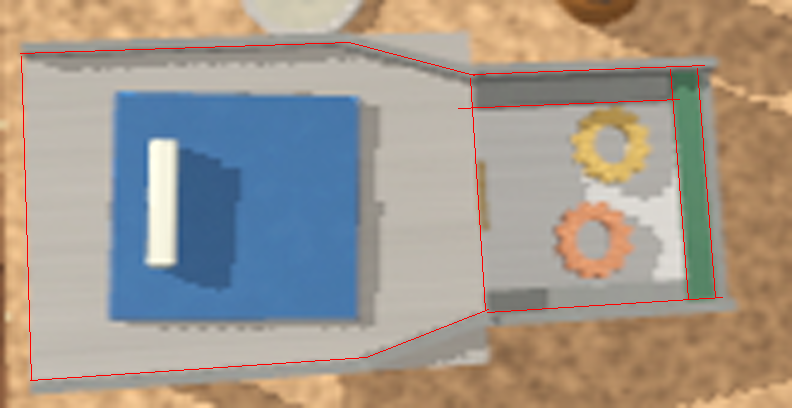

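Call:
apply_moves --motion "-0.95 0.1 0.14 0.07 0.83 -0.7 0.3; -0.95 0.1 0.14 0.09 0.88 -0.63 0.5; -0.95 0.1 0.14 0.11 0.93 -0.55 0.7; -0.95 0.1 0.14 0.12 0.97 -0.47 0.7; -0.95 0.1 0.14 0.14 1.0 -0.39 0.7"

```text
clock: 2.08
position: [0.3595, -0.3973, 0.2387]
orientation: [1.976, 1.496, 1.243]
wrist_force: [1.6, 0.7, 0.1]
finger_gap: 0.299
```

```bash
python3 - <<'E'
from h import *
state(); rows([30,0,120],toolR(1))
print(w2t([0.5644,-0.007,.0312]),w2t([0.523,0,.0298]),bot.get_obs()['joint_pos'])
E
```

```text
t 2.08 tip tray mm [ 390.3 -222.4  226.9] F tray [-0.5  1.6 -0. ] gap 0.299
 rot err +1 [-47.    5.    6.9]  -1 [132.7   8.5  -6.1]
turn [-9.39  0.99  1.38] shift cur axes [ 1.55 10.32 -3.  ] shift final axes [2.67 8.93 5.58]
  [-0.85  0.09  0.13] [ 0.14  0.94 -0.27]
  [-0.85  0.09  0.13] [ 0.15  0.95 -0.2 ]
  [-0.85  0.09  0.13] [ 0.17  0.97 -0.13]
  [-0.85  0.09  0.13] [ 0.18  0.97 -0.05]
  [-0.85  0.09  0.13] [0.19 0.97 0.02]
  [-0.85  0.09  0.13] [0.2  0.96 0.09]
  [-0.85  0.09  0.13] [0.21 0.95 0.17]
  [-0.85  0.09  0.13] [0.22 0.93 0.24]
  [-0.85  0.09  0.13] [0.22 0.91 0.31]
  [-0.85  0.09  0.13] [0.23 0.88 0.38]
  [-0.85  0.09  0.13] [0.24 0.85 0.44]
[ 68.3217  16.2996 -31.2786] [ 58.1238 -24.2956 -34.8775] [ 0.9675  0.3235 -0.1926  1.8631 -0.0073  0.9934  0.0541]
```

Call:
apply_moves --motion "-0.85 0.09 0.13 0.14 0.94 -0.27 0.7; -0.85 0.09 0.13 0.15 0.95 -0.2 0.7; -0.85 0.09 0.13 0.17 0.97 -0.13 0.7; -0.85 0.09 0.13 0.18 0.97 -0.05 0.7; -0.85 0.09 0.13 0.19 0.97 0.02 0.7"

```text
clock: 2.7
position: [0.4465, -0.2192, 0.2246]
orientation: [1.79, 1.429, 1.43]
wrist_force: [-0.0, 0.5, -0.7]
finger_gap: 0.3
```

Call:
apply_moves --motion "-0.85 0.09 0.13 0.2 0.96 0.09 0.7; -0.85 0.09 0.13 0.21 0.95 0.17 0.7; -0.85 0.09 0.13 0.22 0.93 0.24 0.7; -0.85 0.09 0.13 0.22 0.91 0.31 0.7; -0.85 0.09 0.13 0.23 0.88 0.38 0.7"

```text
clock: 3.32
position: [0.533, -0.0426, 0.211]
orientation: [1.602, 1.368, 1.616]
wrist_force: [0.0, 0.3, -0.1]
finger_gap: 0.297
```

```bash
python3 - <<'E'
from h import *
state(); rows([26,-4,80],toolR(1))
im=bot.snapshot('wrist'); cp=bot.camera_params('wrist')
im=im.copy()
def L(a,col=(0,0,255)):
    q=proj('wrist',t2w(np.array(a,float)),cp).round().astype(int)
    for u,v in zip(q[:-1],q[1:]): cv2.line(im,tuple(map(int,u)),tuple(map(int,v)),col,1)
L([[0,-49,0],[0,49,0]])
L([[0,50,6],[102.5,50,6]]);L([[0,-50,6],[102.5,-50,6]]);L([[90.5,-50,-5],[90.5,50,-5]]);L([[102.5,-50,-5],[102.5,50,-5]])
cv2.imwrite('pics/w1.png',im)
E
```

```text
t 3.33 tip tray mm [ 62.9 -18.  129.4] F tray [-0.2  0.  -0.2] gap 0.297
 rot err +1 [-4.4  0.5  0.4]  -1 [175.6   0.6  -0.8]
turn [-0.87  0.11  0.08] shift cur axes [1.23 0.95 0.27] shift final axes [1.24 0.92 0.35]
  [-0.44  0.05  0.04] [0.62 0.48 0.14]
  [-0.44  0.05  0.04] [0.62 0.47 0.16]
```

View pics/w1.png

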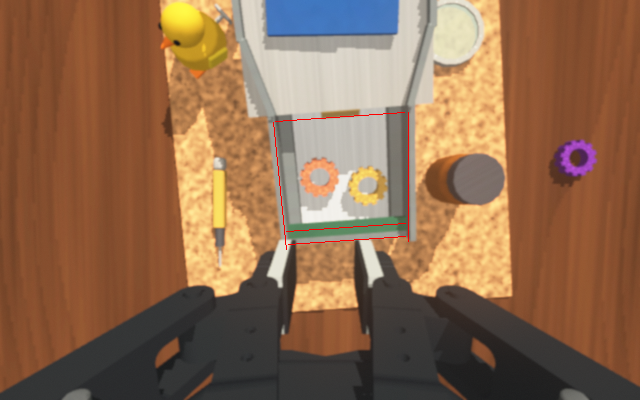

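Call:
apply_moves --motion "-0.44 0.05 0.04 0.62 0.48 0.14 0.7; -0.44 0.05 0.04 0.62 0.47 0.16 0.7; 0 0 0 0 0 0 0.7"

```text
clock: 3.75
position: [0.5418, 0.0056, 0.1689]
orientation: [1.583, 1.36, 1.674]
wrist_force: [0.5, -1.4, -0.2]
finger_gap: 0.296
```

```bash
cat >> h.py <<'E'
def overlay(n,fn,crop=None,fx=1,pts=()):
    im=bot.snapshot(n).copy(); cp=bot.camera_params(n)
    x0,y0,w,h=crop or (0,0,640,400)
    im=cv2.resize(im[y0:y0+h,x0:x0+w],None,fx=fx,fy=fx,interpolation=cv2.INTER_CUBIC)
    for a in ([[0,-49,0],[0,49,0]],[[0,50,6],[102.5,50,6]],[[0,-50,6],[102.5,-50,6]],[[90.5,-50,-5],[90.5,50,-5]],[[102.5,-50,-5],[102.5,50,-5]],*pts):
        q=((proj(n,t2w(np.array(a,float)),cp)-[x0,y0]+.5)*fx-.5).round().astype(int)
        for u,v in zip(q[:-1],q[1:]): cv2.line(im,tuple(map(int,u)),tuple(map(int,v)),(0,0,255),1)
    cv2.imwrite(fn,im)
E
python3 - <<'E'
from h import *
state(); rows([26,-4,10],toolR(1))
overlay('wrist','pics/w2.png')
overlay('side','pics/s2.png',(220,150,160,130),4.5)
for l in ('cog','lip_edge','bay_floor'):
  for r in bot.place_of('wrist',l): print(l,round(r['confidence'],2),w2t(r['centre']))
E
```

```text
t 3.75 tip tray mm [25.4 -5.2 78.4] F tray [1.4 0.3 0.1] gap 0.296
 rot err +1 [ 0.  -0.2 -0.1]  -1 [-180.     0.2   -0.2]
turn [ 0.   -0.03 -0.02] shift cur axes [ 1.71 -0.02  0.03] shift final axes [ 1.71 -0.01  0.03]
  [ 0.   -0.02 -0.01] [ 0.86 -0.01  0.02]
  [ 0.   -0.02 -0.01] [ 0.86 -0.01  0.01]
cog 0.85 [ 61.094  224.9406 -65.3254]
cog 0.82 [ 54.0061 -22.2944 -31.05  ]
cog 0.78 [ 68.0394  23.7508 -36.3481]
lip_edge 0.75 [ 89.89    -4.9425 -13.097 ]
bay_floor 0.82 [105.984    4.1371 -32.6788]
bay_floor 0.54 [ 67.0136  26.5304 -35.1349]
```

View pics/w2.png

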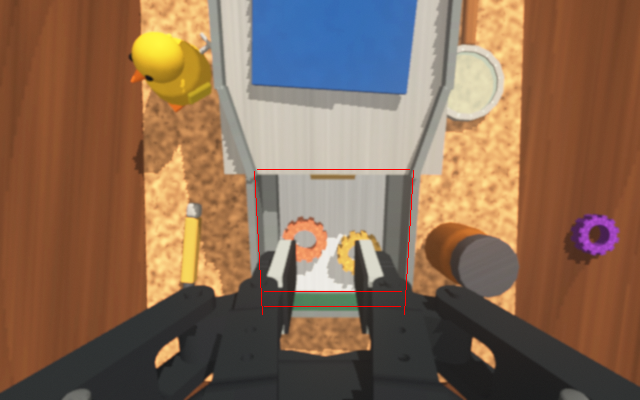

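View pics/s2.png

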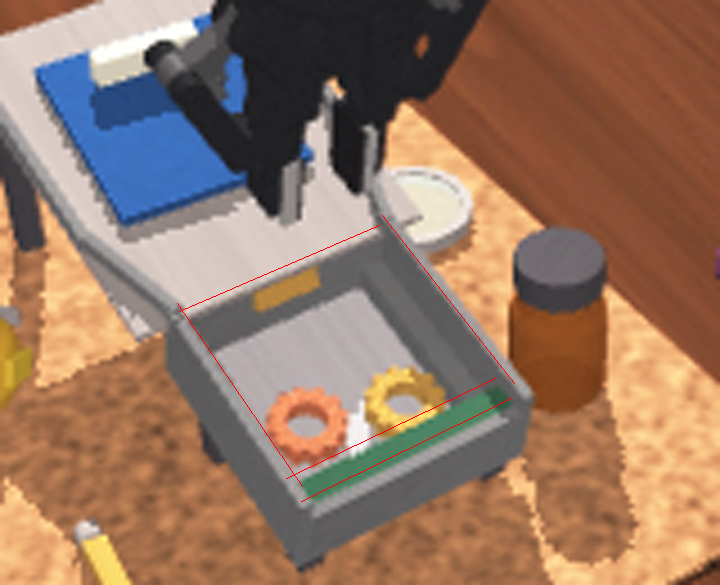

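```bash
python3 - <<'E'
from h import *
o,R=tray(); d=R[:,0]*0.0012-R[:,1]*0.001
json.dump([P[0]+d[0],P[1]+d[1],P[2]],open('tray.json','w'))
E
python3 - <<'E'
from h import *
print(P); state(); rows([25,-4,-28],toolR(1))
E
```

```text
[0.5418104980504265, 0.05034042109766489, 0.09075712110370514]
t 4.0 tip tray mm [27.9 -2.9 81. ] F tray [ 1.  -0.3 -0.3] gap 0.301
 rot err +1 [-0.3  0.1  0.1]  -1 [179.7   0.1  -0.2]
turn [-0.06  0.03  0.02] shift cur axes [ 2.72  0.08 -0.03] shift final axes [ 2.72  0.07 -0.03]
  [-0.02  0.01  0.01] [ 0.91  0.03 -0.01]
  [-0.02  0.01  0.01] [ 0.91  0.02 -0.01]
  [-0.02  0.01  0.01] [ 0.91  0.02 -0.01]
```

Call:
apply_moves --motion "0 0 0 0.9 0.03 0 0.7; 0 0 0 0.9 0.02 0 0.7; 0 0 0 0.8 0 0 0.7; 0 0 0 0 0 0 0.7"

```text
clock: 4.5
position: [0.5394, 0.0258, 0.0676]
orientation: [1.588, 1.361, 1.674]
wrist_force: [0.1, -0.3, 1.0]
finger_gap: 0.3
```

```bash
python3 - <<'E'
from h import *
state(); rows([25,-4,-29],toolR(1))
overlay('side','pics/s3.png',(220,150,160,130),4.5)
state()
E
```

```text
t 4.5 tip tray mm [ 25.5  -4.6 -25.2] F tray [0.1 0.  1. ] gap 0.3
 rot err +1 [-0.3 -0.1  0. ]  -1 [179.7   0.    0.2]
turn [-0.05 -0.03  0.  ] shift cur axes [0.1  0.01 0.01] shift final axes [0.1  0.01 0.01]
  [-0.05 -0.03  0.  ] [0.1  0.01 0.01]
t 4.55 tip tray mm [ 25.5  -3.3 -23.7] F tray [-0.7  0.2  0.7] gap 0.305
 rot err +1 [-0.3  0.   0. ]  -1 [179.7   0.   -0. ]
```

View pics/s3.png

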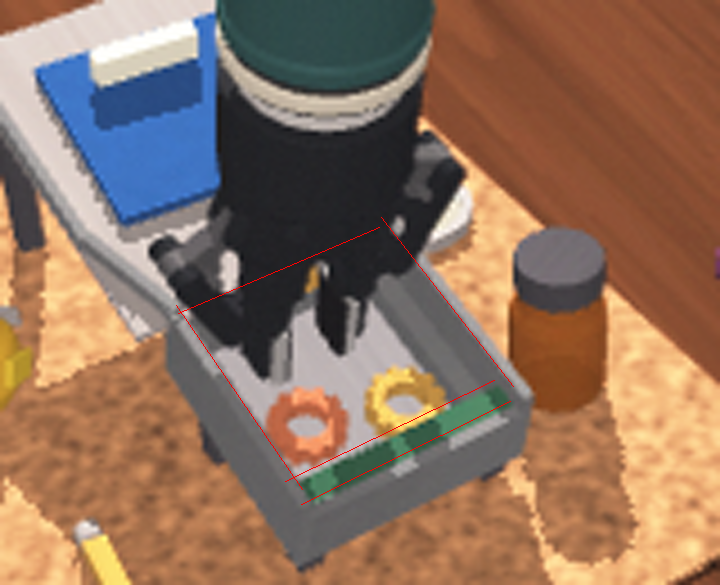

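Call:
apply_moves --motion "0 0 0 0.07 0 0 0.7; 0 0 0 0.05 0 0 0.7; 0 0 0 0 -0.1 0 0.7; 0 0 0 0 -0.1 0 0.7; 0 0 0 0 -0.1 0 0.7"

```text
clock: 5.18
position: [0.5418, 0.0149, 0.0617]
orientation: [1.569, 1.362, 1.656]
wrist_force: [-0.9, -0.2, 0.5]
finger_gap: 0.298
```

Call:
apply_moves --motion "0 0 0 0 -0.08 0 0.7; 0 0 0 0 -0.08 0 0.7; 0 0 0 0 -0.08 0 0.7; 0 0 0 0 -0.08 0 0.7; 0 0 0 0 0 0 0.7"

```text
clock: 5.8
position: [0.5428, 0.0025, 0.0589]
orientation: [1.571, 1.362, 1.657]
wrist_force: [-0.2, 0.1, 1.2]
finger_gap: 0.299
```

```bash
python3 - <<'E'
from h import *
state()
overlay('side','pics/s4.png',(220,150,160,130),4.5)
state()
E
```

```text
t 5.8 tip tray mm [ 50.2  -3.3 -28.8] F tray [-0.4 -0.2  1.2] gap 0.299
 rot err +1 [-0.2  0.1  0. ]  -1 [179.8   0.1  -0.1]
t 5.85 tip tray mm [ 50.   -3.3 -28.8] F tray [ 0.7 -0.7 -0.9] gap 0.302
 rot err +1 [-0.2  0.1  0. ]  -1 [179.8   0.1  -0.1]
```

View pics/s4.png

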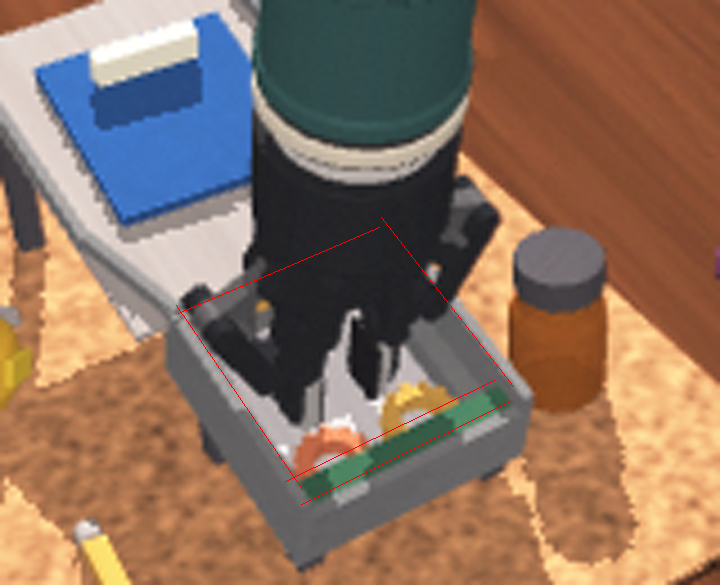

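Call:
apply_moves --motion "0 0 0 0 -0.06 0 0.7; 0 0 0 0 -0.06 0 0.7; 0 0 0 0 -0.04 0 0.7; 0 0 0 0 0 0 0.7"

```text
clock: 6.35
position: [0.543, -0.0034, 0.0576]
orientation: [1.573, 1.362, 1.66]
wrist_force: [-1.4, -0.2, 0.9]
finger_gap: 0.301
```

```bash
python3 - <<'E'
from h import *
state();
for i in range(3): print(bot.trace('side','cog') and '',end=''); state()
E
```

```text
t 6.35 tip tray mm [ 56.2  -3.7 -28.8] F tray [-0.1 -1.4  0.9] gap 0.301
 rot err +1 [-0.2  0.   0. ]  -1 [179.8   0.   -0. ]
t 6.4 tip tray mm [ 56.2  -3.6 -28.8] F tray [-0.5 -0.9  0. ] gap 0.302
 rot err +1 [-0.2  0.   0. ]  -1 [179.8   0.   -0. ]
t 6.45 tip tray mm [ 56.2  -3.6 -28.9] F tray [-0.7 -0.7 -0.9] gap 0.304
 rot err +1 [-0.2  0.   0. ]  -1 [179.8   0.   -0. ]
t 6.5 tip tray mm [ 56.1  -3.5 -28.8] F tray [-0.3 -1.2 -0.5] gap 0.3
 rot err +1 [-0.2  0.   0. ]  -1 [179.8   0.   -0.1]
```

Not yet firm against the stop; push in 1–2 mm steps.

Call:
apply_moves --motion "0 0 0 0 -0.04 0 0.7; 0 0 0 0 -0.03 0 0.7; 0 0 0 0 0 0 0.7"

```text
clock: 6.88
position: [0.5432, -0.0055, 0.0571]
orientation: [1.574, 1.361, 1.661]
wrist_force: [-4.2, 3.0, 1.2]
finger_gap: 0.302
```

```bash
python3 - <<'E'
from h import *
state()
overlay('side','pics/s5.png',(260,220,90,70),8)
overlay('top','pics/t5.png',(300,190,90,80),8)
state()
E
```

```text
t 6.88 tip tray mm [ 58.4  -3.7 -28.9] F tray [-3.6 -3.9  0.5] gap 0.302
 rot err +1 [-0.2  0.  -0. ]  -1 [179.8  -0.   -0. ]
t 6.97 tip tray mm [ 58.4  -3.7 -28.9] F tray [-3.8 -3.1  0.3] gap 0.302
 rot err +1 [-0.2  0.  -0. ]  -1 [179.8  -0.   -0. ]
```

View pics/s5.png

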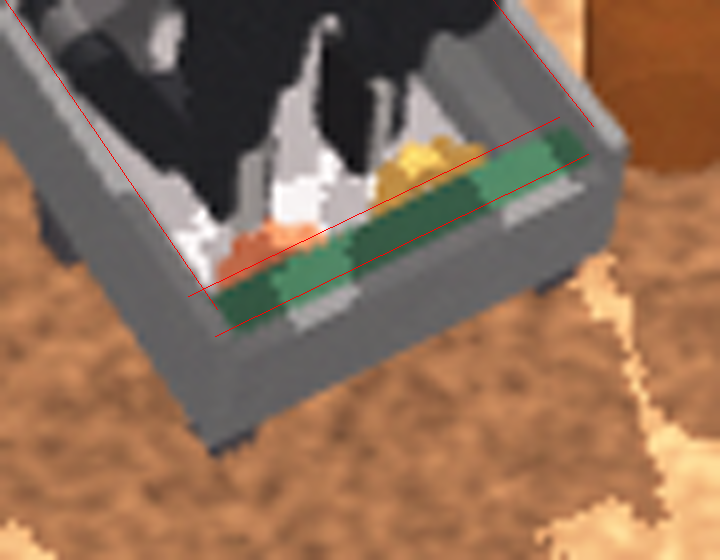

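View pics/t5.png

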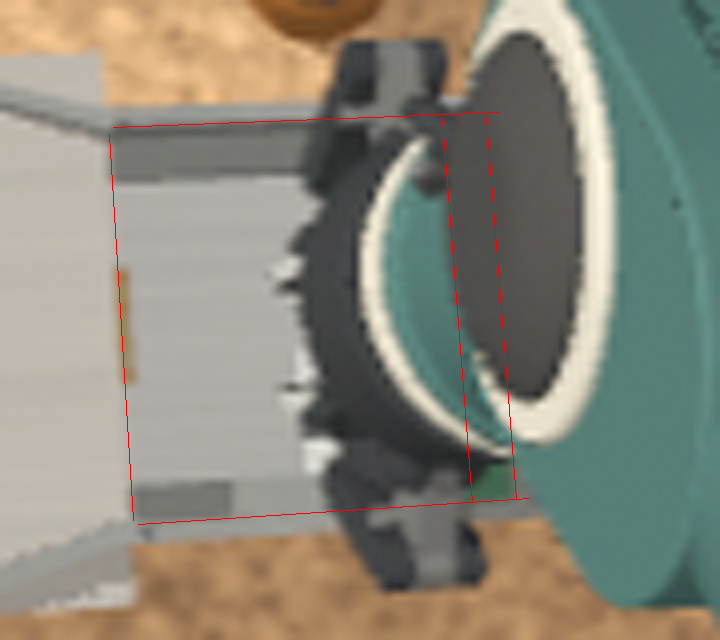

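Call:
apply_moves --motion "0 0 0 0 -0.04 0 0.7; 0 0 0 0 0 0 0.7"

```text
clock: 7.22
position: [0.5432, -0.006, 0.057]
orientation: [1.574, 1.36, 1.662]
wrist_force: [-3.6, 5.9, 3.3]
finger_gap: 0.296
```

```bash
python3 - <<'E'
from h import *
state()
E
```

```text
t 7.22 tip tray mm [ 58.9  -3.7 -28.9] F tray [-6.7 -3.   1.9] gap 0.296
 rot err +1 [-0.2 -0.  -0.1]  -1 [179.8  -0.1   0. ]
```

Call:
apply_moves --motion "0 0 0 0 0.3 0 0.7; 0 0 0 -0.6 0.3 0 0.7; 0 0 0 -0.9 0.1 0 0.6; 0 0 0 -0.9 0.3 0 0.5; 0 0 0 -0.4 0.9 0 0.5"

```text
clock: 7.85
position: [0.5417, 0.0411, 0.1843]
orientation: [1.544, 1.364, 1.626]
wrist_force: [1.1, 1.0, 0.2]
finger_gap: 0.498
```

```bash
python3 - <<'E'
from h import *
state()
rows([-170,0,40],toolR(1))
E
```

```text
t 7.85 tip tray mm [-13.4  -0.8  85.9] F tray [-0.9  1.2  0. ] gap 0.498
 rot err +1 [-0.5  0.4  0.2]  -1 [179.5   0.3  -0.6]
turn [-0.09  0.08  0.04] shift cur axes [ 1.13  3.92 -0.01] shift final axes [1.15 3.91 0.02]
  [-0.02  0.02  0.01] [ 0.28  0.98 -0.  ]
  [-0.02  0.02  0.01] [ 0.28  0.98 -0.  ]
  [-0.02  0.02  0.01] [0.29 0.98 0.  ]
  [-0.02  0.02  0.01] [0.29 0.98 0.  ]
```

Call:
apply_moves --motion "0 0 0 0 0.98 0 0.5; 0 0 0 0 0.98 0 0.5; 0 0 0 0.2 0.98 0 0.5; 0 0 0 0.5 0.98 0 0.5; 0 0 0 0 0 0 0.5"

```text
clock: 8.48
position: [0.5247, 0.2059, 0.1875]
orientation: [1.562, 1.36, 1.655]
wrist_force: [0.4, 0.2, 0.3]
finger_gap: 0.498
```

```bash
python3 - <<'E'
from h import *
state()
rows([-170,0,20],toolR(1))
C=[[[68.5,0,-24],[68.5,40,-24]]]
overlay('top','pics/t6.png',(300,190,80,75),9)
overlay('wrist','pics/w6.png')
for l in ('cover_rear','cover_rib','cover_nose','cover','cog'):
  for r in bot.place_of('top',l)[:5]: print(l,round(r['confidence'],2),w2t(r['centre']))
for r in bot.place_of('side','cog')[:5]: print('side',round(r['confidence'],2),w2t(r['centre']))
overlay('side','pics/s6.png',(260,200,100,80),8)
E
```

```text
t 8.47 tip tray mm [-176.2   -2.9   54.5] F tray [-0.3  0.5  0.3] gap 0.498
 rot err +1 [ 0.1  0.1 -0.1]  -1 [-179.9    0.1    0.1]
turn [ 0.03  0.02 -0.01] shift cur axes [ 0.86 -0.16  0.07] shift final axes [ 0.86 -0.15  0.07]
  [ 0.03  0.02 -0.01] [ 0.86 -0.16  0.07]
cover_rear 0.7 [-99.2226   4.5492   2.9346]
cover_rib 0.24 [-102.5695    1.9602    1.6098]
cover_nose 0.93 [-54.7786  -5.0156   2.1581]
cover 0.9 [-102.8532   -1.2266    1.5495]
cog 0.71 [270.5923 -27.843  -19.6706]
cog 0.66 [ 63.7722 225.5962 -65.3695]
cog 0.61 [ 245.3722 -109.6759  -17.9771]
cog 0.6 [ 88.0112 -22.4928 -32.5119]
cog 0.41 [ 84.2805  20.7656 -35.1451]
side 0.81 [273.2925 -28.1058 -18.4832]
side 0.72 [ 251.6771 -105.5661  -20.7263]
side 0.65 [ 83.1414 -25.0906 -36.8185]
side 0.58 [ 84.7346  26.6322 -34.2307]
side 0.54 [ 62.1392 228.4572 -60.2982]
```

View pics/t6.png

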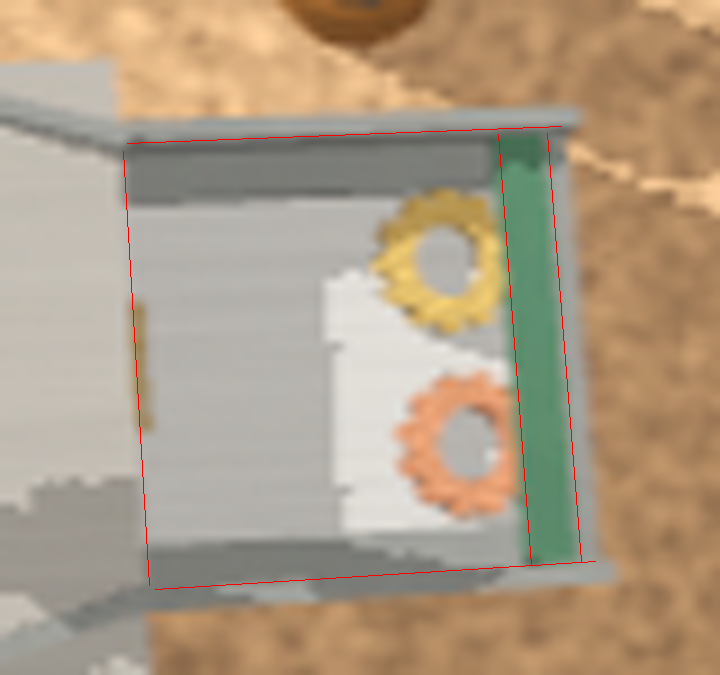

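View pics/w6.png

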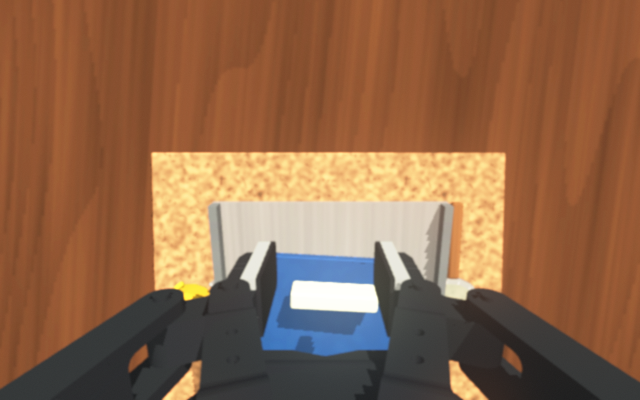

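View pics/s6.png

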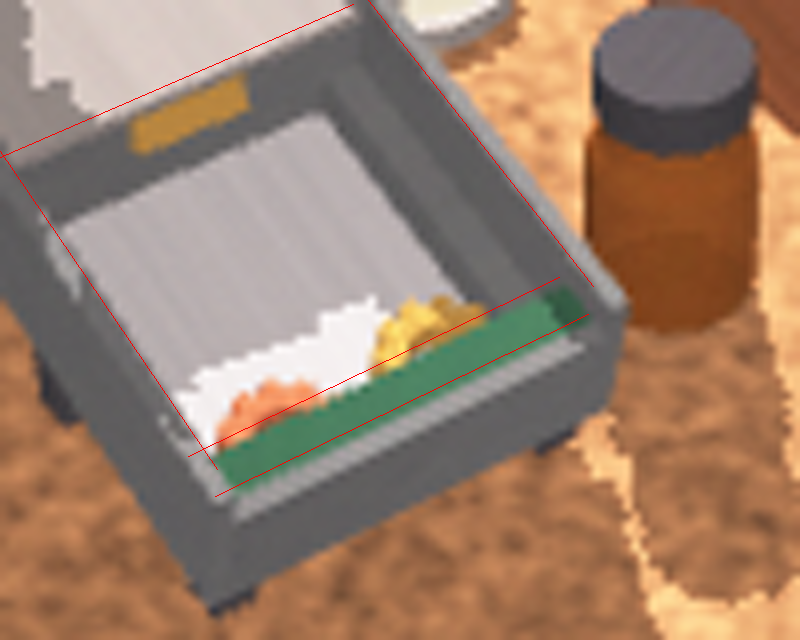

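```bash
python3 - <<'E'
from h import *
print(bot.tip_reach)
state()
rows([30,22,60],toolR(1))
top=cv2.imread('pics/t6.png')
# hole/ring centres by colour in raw top image
im=bot.snapshot('top'); hsv=cv2.cvtColor(im,cv2.COLOR_BGR2HSV)
for r in bot.trace('top','cog')[:6]:
    m=r['region']; ys,xs=np.nonzero(m); print(round(r['confidence'],2),m.sum(),xs.min(),xs.max(),ys.min(),ys.max())
# expected outline if home for several y
for y in (22,-23):
    a=np.linspace(0,2*np.pi,60)
    q=proj('top',t2w(np.c_[85.5+17*np.cos(a),y+17*np.sin(a),np.full(60,-24)])); print('home outer',y,q.min(0).round(1),q.max(0).round(1))
    q=proj('top',t2w(np.array([[85.5,y,-24]]))); print('centre',q.round(1))
E
```

```text
0.022
t 8.93 tip tray mm [-171.3   -2.1   55.5] F tray [-0.7 -0.3  0. ] gap 0.495
 rot err +1 [-0.3  0.1  0. ]  -1 [179.7   0.1  -0.2]
turn [-0.06  0.02  0.01] shift cur axes [-0.11 -5.03  0.63] shift final axes [-0.11 -5.03  0.6 ]
  [-0.01  0.    0.  ] [-0.02 -0.84  0.11]
  [-0.01  0.    0.  ] [-0.02 -0.84  0.1 ]
  [-0.01  0.    0.  ] [-0.02 -0.84  0.1 ]
  [-0.01  0.    0.  ] [-0.02 -0.84  0.1 ]
  [-0.01  0.    0.  ] [-0.02 -0.84  0.1 ]
  [-0.01  0.    0.  ] [-0.02 -0.84  0.1 ]
0.59 147 428 443 230 244
0.53 150 419 434 268 283
0.5 114 324 337 126 139
0.49 100 342 353 212 225
home outer 22 [343.4 210.8] [358.7 226.7]
centre [[351.1 218.7]]
home outer -23 [344.9 231.8] [360.3 247.8]
centre [[352.7 239.8]]
```

Call:
apply_moves --motion "0 0 0 -0.1 -0.84 0.1 1; 0 0 0 0 -0.84 0.1 1; 0 0 0 0 -0.84 0.1 1; 0 0 0 0 -0.84 0.1 1; 0 0 0 0 -0.84 0.1 1"

```text
clock: 9.65
position: [0.56, 0.0378, 0.1562]
orientation: [1.568, 1.362, 1.655]
wrist_force: [0.0, 0.3, 0.1]
finger_gap: -0.002
```

Call:
apply_moves --motion "0 0 0 0 -0.84 0.1 1; 0 0 0 0 0 0 1"

```text
clock: 9.9
position: [0.5669, 0.003, 0.1485]
orientation: [1.575, 1.363, 1.656]
wrist_force: [-0.0, 0.6, 0.3]
finger_gap: -0.001
```

```bash
python3 - <<'E'
from h import *
state()
rows([40,22,-28],toolR(1))
overlay('wrist','pics/w7.png')
E
```

```text
t 9.9 tip tray mm [33.3 20.7 59.2] F tray [-0.7  0.   0.2] gap -0.001
 rot err +1 [-0.5  0.1  0.1]  -1 [179.5   0.2  -0.1]
turn [-0.11  0.01  0.02] shift cur axes [ 2.18 -0.16  0.03] shift final axes [ 2.18 -0.17  0.03]
  [-0.04  0.    0.01] [ 0.73 -0.05  0.01]
  [-0.04  0.    0.01] [ 0.73 -0.06  0.01]
  [-0.04  0.    0.01] [ 0.73 -0.06  0.01]
```

View pics/w7.png

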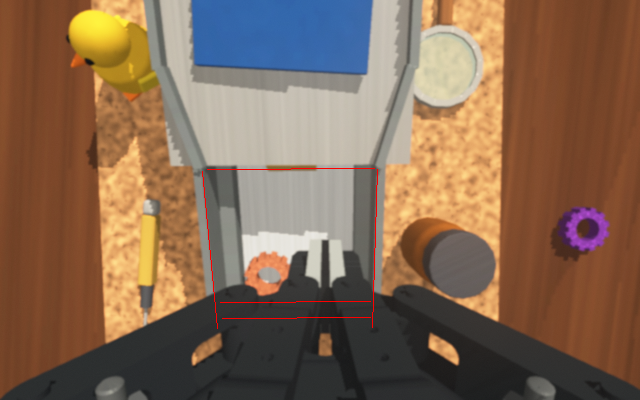

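Call:
apply_moves --motion "0 0 0 0.73 -0.05 0.02 1; 0 0 0 0.73 -0.05 0.02 1; 0 0 0 0.6 -0.05 0 1; 0 0 0 0.1 0 0 1; 0 0 0 0 -0.1 0 1"

```text
clock: 10.58
position: [0.5678, 0.0161, 0.0635]
orientation: [1.566, 1.361, 1.655]
wrist_force: [0.6, -1.2, 0.2]
finger_gap: -0.004
```

```bash
python3 - <<'E'
from h import *
state()
rows([54,22,-28],toolR(1))
E
```

```text
t 10.57 tip tray mm [ 38.2  22.8 -26.7] F tray [1.2 0.5 0.5] gap -0.004
 rot err +1 [-0.1  0.1  0. ]  -1 [179.9   0.   -0.1]
turn [-0.02  0.02  0.  ] shift cur axes [ 0.03 -0.39 -0.02] shift final axes [ 0.03 -0.39 -0.02]
  [-0.02  0.02  0.  ] [ 0.03 -0.39 -0.02]
```

Call:
apply_moves --motion "0 0 0 0.04 -0.15 0 1; 0 0 0 0 -0.15 0 1; 0 0 0 0 -0.08 0 1; 0 0 0 0 -0.05 0 1; 0 0 0 0 0 0 1"

```text
clock: 11.2
position: [0.5689, -0.0017, 0.0577]
orientation: [1.569, 1.362, 1.656]
wrist_force: [0.5, -0.4, 0.7]
finger_gap: -0.001
```

```bash
python3 - <<'E'
from h import *
state()
E
```

```text
t 11.2 tip tray mm [ 56.9  22.3 -28.6] F tray [0.3 0.4 0.7] gap -0.001
 rot err +1 [-0.2  0.1  0. ]  -1 [179.8   0.   -0.1]
```

Call:
apply_moves --motion "0 0 0 0 -0.04 0 1; 0 0 0 0 -0.03 0 1; 0 0 0 0 0 0 1"

```text
clock: 11.58
position: [0.5691, -0.0029, 0.0573]
orientation: [1.569, 1.361, 1.657]
wrist_force: [-0.7, 4.4, 1.2]
finger_gap: -0.001
```

```bash
python3 - <<'E'
from h import *
state()
E
```

```text
t 11.57 tip tray mm [ 58.2  22.3 -28.8] F tray [-4.5 -0.3  0.2] gap -0.001
 rot err +1 [-0.2  0.  -0. ]  -1 [179.8  -0.1  -0.1]
```

Call:
apply_moves --motion "0 0 0 0 -0.05 0 1; 0 0 0 0 0 0 1"

```text
clock: 11.82
position: [0.5692, -0.0033, 0.0572]
orientation: [1.569, 1.359, 1.658]
wrist_force: [-1.5, 7.8, 3.4]
finger_gap: 0.0
```

```bash
python3 - <<'E'
from h import *
state()
E
```

```text
t 11.82 tip tray mm [ 58.5  22.4 -28.8] F tray [-8.4 -0.8  1.7] gap 0.0
 rot err +1 [-0.1  0.  -0.1]  -1 [179.9  -0.2  -0.1]
```

Call:
apply_moves --motion "0 0 0 -0.05 0.45 0 1; 0 0 0 0 0 -0.6 1; 0 0 0 0 0 -0.53 1; 0 0 0 0.05 -0.15 0 1; 0 0 0 0 -0.15 0 1"

```text
clock: 12.45
position: [0.5248, -0.0049, 0.058]
orientation: [1.564, 1.363, 1.65]
wrist_force: [0.0, -0.3, 0.4]
finger_gap: -0.0
```

```bash
python3 - <<'E'
from h import *
state()
E
```

```text
t 12.45 tip tray mm [ 56.  -21.9 -28.5] F tray [0.2 0.  0.5] gap -0.0
 rot err +1 [-0.2  0.1  0.1]  -1 [179.8   0.1  -0.2]
```

Call:
apply_moves --motion "0 0 0 0 -0.04 0 1; 0 0 0 0 -0.03 0 1; 0 0 0 0 -0.03 0 1; 0 0 0 0 0 0 1"

```text
clock: 12.95
position: [0.5244, -0.0073, 0.0573]
orientation: [1.566, 1.361, 1.654]
wrist_force: [0.8, 3.2, 2.0]
finger_gap: 0.003
```

```bash
python3 - <<'E'
from h import *
state()
E
```

```text
t 12.95 tip tray mm [ 58.5 -22.5 -28.7] F tray [-3.4  1.1  1.3] gap 0.003
 rot err +1 [-0.2  0.1 -0. ]  -1 [179.8  -0.   -0.1]
```

Call:
apply_moves --motion "0 0 0 0 0.4 0 1; 0 0 0 -0.8 0.2 0.2 0.8; 0 0 0 -0.98 0.1 0.2 0.6; 0 0 0 -0.5 0.9 0.1 0.5; 0 0 0 0 0.98 0.05 0.5"

```text
clock: 13.58
position: [0.5399, 0.0761, 0.1697]
orientation: [1.554, 1.363, 1.639]
wrist_force: [0.3, 0.5, -0.1]
finger_gap: 0.499
```

```bash
python3 - <<'E'
from h import *
state()
rows([-172,0,55],toolR(1))
E
```

```text
t 13.57 tip tray mm [-44.7   0.5  64.2] F tray [-0.5  0.4 -0.2] gap 0.499
 rot err +1 [-0.3  0.3  0.1]  -1 [179.7   0.2  -0.4]
turn [-0.06  0.05  0.02] shift cur axes [ 0.23  3.18 -0.03] shift final axes [ 0.23  3.18 -0.01]
  [-0.01  0.01  0.01] [ 0.06  0.8  -0.01]
  [-0.01  0.01  0.01] [ 0.06  0.8  -0.01]
  [-0.01  0.01  0.01] [ 0.06  0.8  -0.  ]
  [-0.01  0.01  0.01] [ 0.06  0.8  -0.  ]
```

Call:
apply_moves --motion "0 0 0 0 0.8 0 0.5; 0 0 0 0 0.8 0 0.5; 0 0 0 0 0.8 0 0.5; 0 0 0 0.3 0.78 0 0.5; 0 0 0 0 0 0 0.5"

```text
clock: 14.2
position: [0.526, 0.2056, 0.1824]
orientation: [1.572, 1.361, 1.665]
wrist_force: [-0.6, -0.6, -0.8]
finger_gap: 0.499
```

```bash
python3 - <<'E'
from h import *
state()
rows([-172,0,12],toolR(1))
overlay('top','pics/t8.png',(215,180,165,100),4.8,pts=([[-148,-46,6],[-148,46,6]],))
overlay('side','pics/s8.png',(200,130,160,130),5)
for n in ('side','top'):
  for l in ('cover_rear','cover_rib','cover_nose'):
    for r in bot.place_of(n,l)[:2]: print(l,round(r['confidence'],2),w2t(r['centre']))
E
```

```text
t 14.2 tip tray mm [-174.7   -1.7   49.7] F tray [ 0.7 -0.7 -0.6] gap 0.499
 rot err +1 [ 0.1 -0.  -0. ]  -1 [-179.9    0.    -0.1]
turn [ 0.02 -0.01 -0.  ] shift cur axes [ 0.94 -0.07  0.04] shift final axes [ 0.94 -0.07  0.04]
  [ 0.02 -0.01 -0.  ] [ 0.94 -0.07  0.04]
cover_rear 0.61 [-149.1202    5.8758    3.0631]
cover_rib 0.6 [-128.904     2.5055   22.3886]
cover_nose 0.8 [-51.9421  -5.7854   2.9654]
cover_nose 0.76 [-51.3819  -6.048    3.5957]
```

View pics/t8.png

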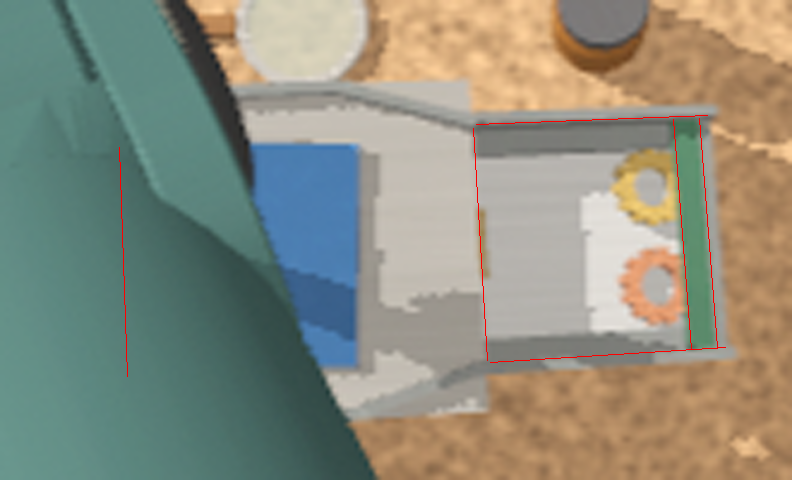

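View pics/s8.png

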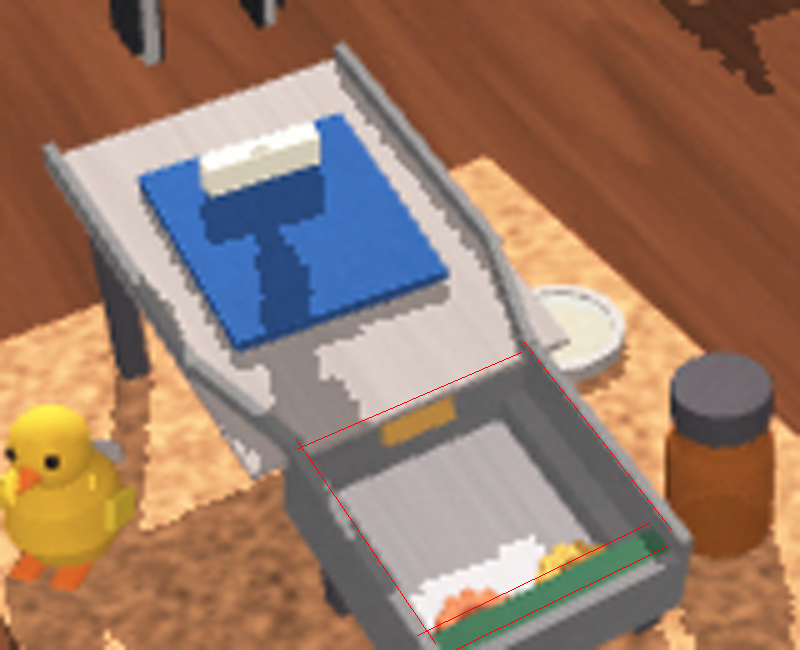

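Call:
apply_moves --motion "0 0 0 0.5 0 0.03 0.5; 0 0 0 0.45 0 0.02 0.5; 0 0 0 0.1 0 0 0.5; 0 0 0 0.05 0 0 0.5; 0 0 0 0 0 0 0.5"

```text
clock: 15.22
position: [0.5293, 0.2113, 0.1396]
orientation: [1.567, 1.362, 1.654]
wrist_force: [0.2, 0.6, -1.2]
finger_gap: 0.504
```

```bash
python3 - <<'E'
from h import *
state()
overlay('side','pics/s9.png',(200,120,120,100),6)
overlay('wrist','pics/w9.png')
state()
E
```

```text
t 15.22 tip tray mm [-171.1    2.1    6.6] F tray [-0.3  0.3 -1.3] gap 0.504
 rot err +1 [-0.2  0.1  0. ]  -1 [179.8   0.   -0.1]
t 15.32 tip tray mm [-171.1    2.3    6.8] F tray [ 0.6 -0.4 -0.5] gap 0.497
 rot err +1 [-0.2  0.1  0. ]  -1 [179.8   0.   -0.2]
```

View pics/s9.png

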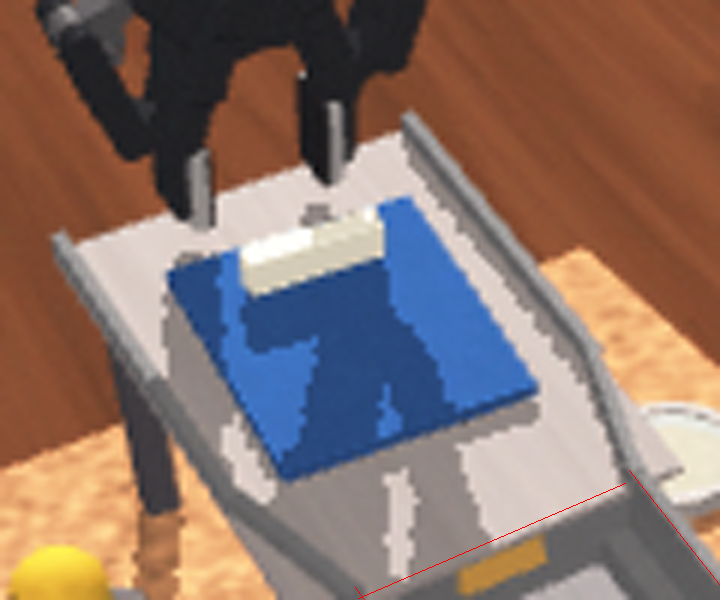

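View pics/w9.png

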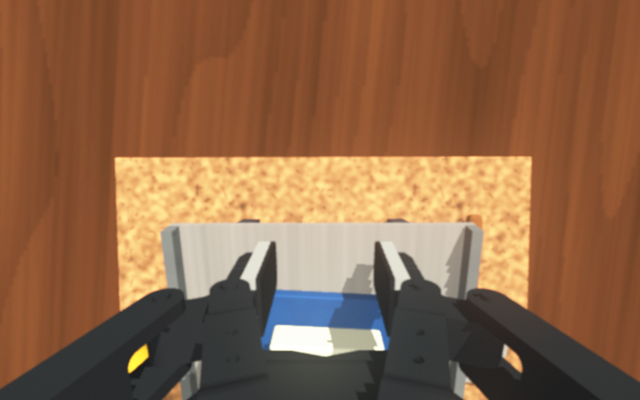

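Call:
apply_moves --motion "0 0 0 0.1 0 -0.05 0.5; 0 0 0 0.03 0 0 0.5; 0 0 0 0 0 0 0.5"

```text
clock: 15.7
position: [0.5269, 0.2121, 0.1341]
orientation: [1.57, 1.362, 1.657]
wrist_force: [-0.4, -0.9, -0.3]
finger_gap: 0.495
```

```bash
python3 - <<'E'
from h import *
state()
overlay('side','pics/s10.png',(200,120,120,100),6)
state()
E
```

```text
t 15.7 tip tray mm [-171.    -0.1    1. ] F tray [ 0.9 -0.5 -0.1] gap 0.495
 rot err +1 [-0.2  0.1  0. ]  -1 [179.8   0.1  -0.1]
t 15.75 tip tray mm [-171.    -0.1    1.1] F tray [-0.3  0.5  0.2] gap 0.498
 rot err +1 [-0.2  0.1  0. ]  -1 [179.8   0.1  -0.1]
```

View pics/s10.png

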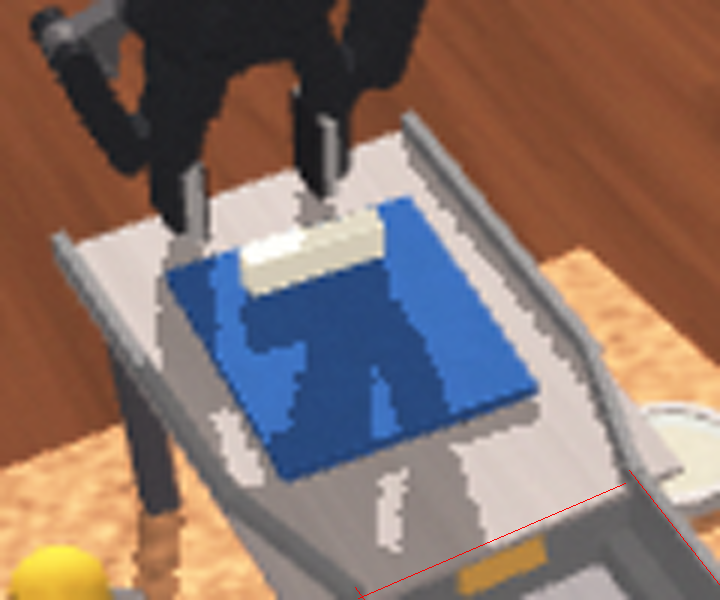

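Call:
apply_moves --motion "0 0 0 0.05 0 0 0.5; 0 0 0 0.03 0 0 0.5; 0 0 0 0 0 0 0.5"

```text
clock: 16.12
position: [0.527, 0.2127, 0.1314]
orientation: [1.57, 1.362, 1.657]
wrist_force: [-1.7, -1.1, 4.6]
finger_gap: 0.502
```

```bash
python3 - <<'E'
from h import *
state()
E
```

```text
t 16.12 tip tray mm [-171.    -0.    -1.7] F tray [ 0.  -1.8  4.7] gap 0.502
 rot err +1 [-0.2  0.1  0.1]  -1 [179.8   0.1  -0.1]
```

Call:
apply_moves --motion "0 0 0 -0.09 0 0 0.5; 0 0 0 0 -0.15 0 0.5; 0 0 0 0 -0.15 0 0.5; 0 0 0 0 -0.15 0 0.5; 0 0 0 0 -0.15 0 0.5"

```text
clock: 16.75
position: [0.5292, 0.1882, 0.1295]
orientation: [1.569, 1.362, 1.656]
wrist_force: [0.9, 1.5, 0.4]
finger_gap: 0.5
```

```bash
python3 - <<'E'
from h import *
state()
overlay('side','pics/s11.png',(200,120,120,100),6)
state()
E
```

```text
t 16.75 tip tray mm [-146.5   -0.1    1.6] F tray [-1.5  1.1  0.1] gap 0.5
 rot err +1 [-0.2  0.1  0. ]  -1 [179.8   0.   -0.1]
t 16.8 tip tray mm [-145.4   -0.1    1.5] F tray [-0.9 -0.3  0.5] gap 0.502
 rot err +1 [-0.3  0.1  0.1]  -1 [179.7   0.1  -0.1]
```

View pics/s11.png

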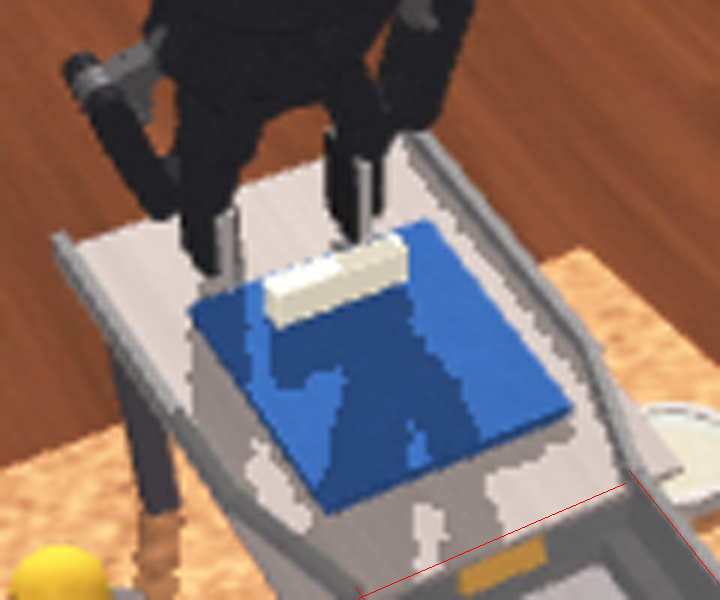

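```bash
python3 - <<'E'
from h import *
for n in ('side','top'):
  bot.snapshot(n)
  for l in ('cover_rear','cover_rib','cover_nose'):
    for r in bot.place_of(n,l)[:2]: print(n,l,round(r['confidence'],2),w2t(r['centre']))
E
```

```text
side cover_rear 0.57 [-132.9323    6.517     4.4593]
side cover_rear 0.37 [ -62.5686 -118.0831  -88.4414]
side cover_rib 0.71 [-114.4803    2.2778   24.9433]
side cover_nose 0.65 [-35.2656  -1.7582   3.5453]
side cover_nose 0.24 [ 85.6761 -24.6835 -33.1105]
top cover_nose 0.56 [-35.5261   0.2608   4.2056]
```

Call:
apply_moves --motion "0 0 0 0.02 -0.25 0 0.5; 0 0 0 0 -0.25 0 0.5; 0 0 0 0 -0.25 0 0.5; 0 0 0 0 -0.25 0 0.5"

```text
clock: 17.7
position: [0.5324, 0.1488, 0.1202]
orientation: [1.572, 1.362, 1.658]
wrist_force: [0.6, 0.2, -0.1]
finger_gap: 0.499
```

```bash
python3 - <<'E'
from h import *
state()
overlay('side','pics/s12.png',(200,120,160,130),5)
for l in ('cover_rear','cover_rib','cover_nose'):
    for r in bot.place_of('side',l)[:2]: print(l,round(r['confidence'],2),w2t(r['centre']))
state()
E
```

```text
t 17.7 tip tray mm [-105.9   -0.4    0.7] F tray [-0.2  0.6 -0.2] gap 0.499
 rot err +1 [-0.3  0.   0. ]  -1 [179.7   0.1  -0.1]
cover_rear 0.88 [-93.7769   2.575    2.0474]
cover_rib 0.76 [-72.9736   1.45    22.0089]
cover_nose 0.57 [8.796  0.3199 4.8344]
cover_nose 0.19 [ 84.762  -25.6431 -36.474 ]
t 17.9 tip tray mm [-106.6   -0.3    0.8] F tray [-0.9  0.2  1.1] gap 0.499
 rot err +1 [-0.3  0.1  0. ]  -1 [179.7   0.1  -0.1]
```

View pics/s12.png

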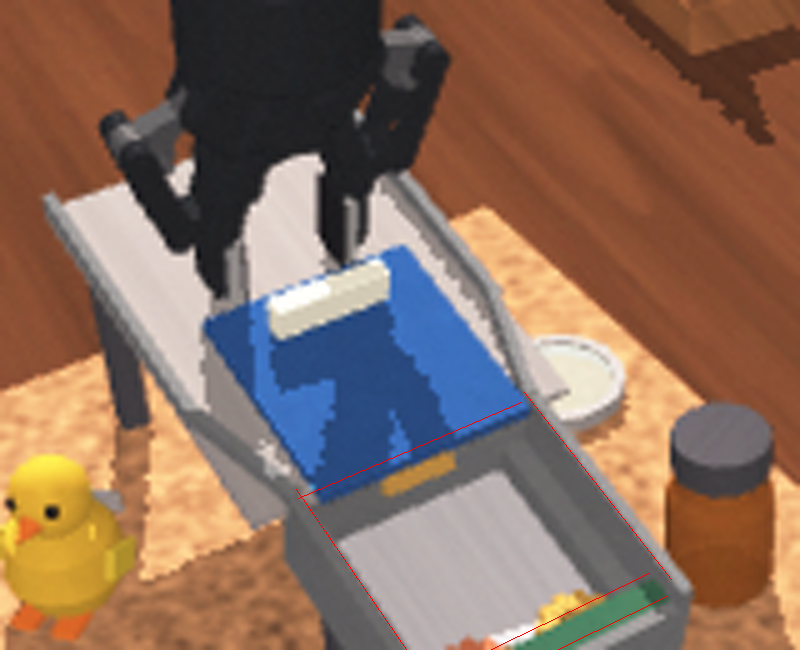

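Call:
apply_moves --motion "0 0 0 0 -0.25 0 0.5; 0 0 0 0 -0.25 0 0.5; 0 0 0 0 -0.25 0 0.5; 0 0 0 0 -0.15 0 0.5; 0 0 0 0 0 0 0.5"

```text
clock: 18.52
position: [0.5356, 0.1138, 0.1128]
orientation: [1.571, 1.362, 1.657]
wrist_force: [-0.1, -0.4, -0.0]
finger_gap: 0.499
```

```bash
python3 - <<'E'
from h import *
state()
overlay('side','pics/s13.png',(200,120,160,130),5)
state()
E
```

```text
t 18.52 tip tray mm [-70.   -0.4   0.7] F tray [ 0.4 -0.1  0.1] gap 0.499
 rot err +1 [-0.3  0.1  0.1]  -1 [179.7   0.1  -0.1]
t 18.57 tip tray mm [-70.6  -0.4   0.8] F tray [0.1 0.5 0.7] gap 0.496
 rot err +1 [-0.2  0.1  0. ]  -1 [179.8   0.1  -0.1]
```

View pics/s13.png

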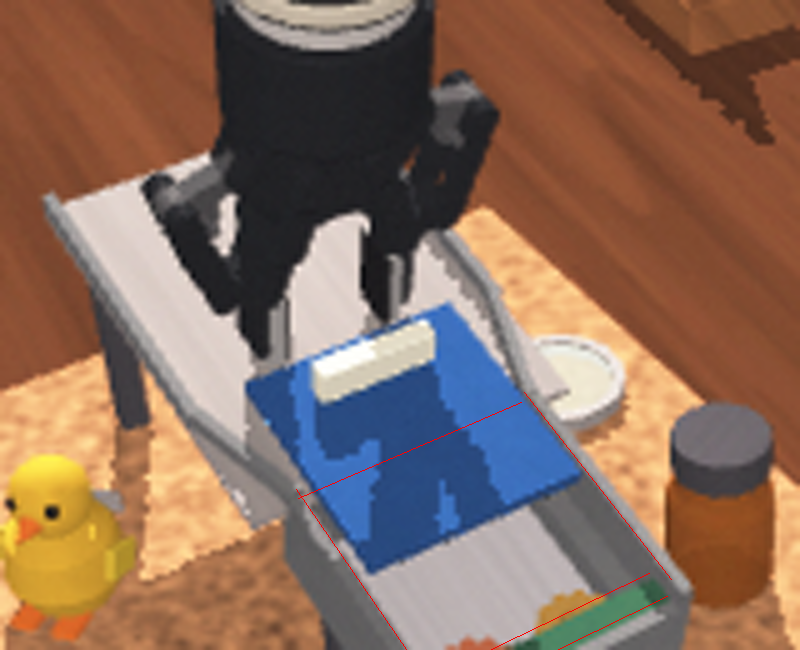

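Call:
apply_moves --motion "0 0 0 0 -0.12 0 0.5; 0 0 0 0 -0.12 0 0.5; 0 0 0 0 -0.12 0 0.5; 0 0 0 0 -0.12 0 0.5; 0 0 0 0 0 0 0.5"

```text
clock: 19.2
position: [0.5372, 0.0953, 0.1089]
orientation: [1.571, 1.362, 1.657]
wrist_force: [0.9, 0.6, 1.0]
finger_gap: 0.5
```

```bash
python3 - <<'E'
from h import *
state()
overlay('side','pics/s14.png',(200,120,160,130),5)
state()
E
```

```text
t 19.2 tip tray mm [-51.   -0.5   0.8] F tray [-0.7  0.9  0.9] gap 0.5
 rot err +1 [-0.3  0.1  0.1]  -1 [179.7   0.1  -0.1]
t 19.25 tip tray mm [-51.3  -0.5   0.8] F tray [-0.3  0.8  0.2] gap 0.499
 rot err +1 [-0.3  0.1  0. ]  -1 [179.7   0.1  -0.1]
```

View pics/s14.png

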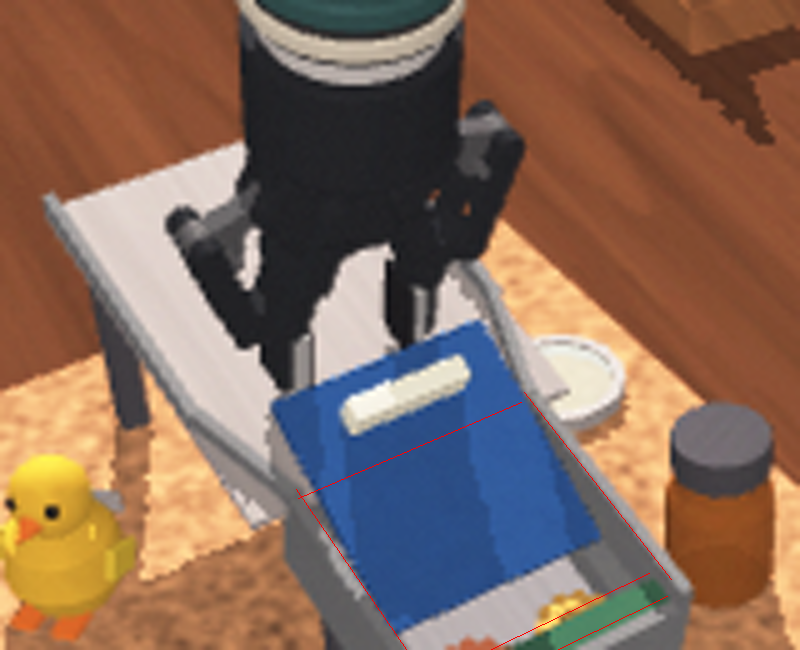

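Call:
apply_moves --motion "0 0 0 0 -0.15 0 0.5; 0 0 0 0 -0.15 0 0.5; 0 0 0 0 -0.15 0 0.5; 0 0 0 0 -0.12 0 0.5; 0 0 0 0 0 0 0.5"

```text
clock: 19.88
position: [0.5391, 0.0732, 0.1042]
orientation: [1.571, 1.362, 1.657]
wrist_force: [-0.0, 1.0, -0.0]
finger_gap: 0.498
```

```bash
python3 - <<'E'
from h import *
state()
overlay('side','pics/s15.png',(200,120,160,150),4)
state()
E
```

```text
t 19.88 tip tray mm [-28.3  -0.6   0.8] F tray [-1.   0.1 -0.3] gap 0.498
 rot err +1 [-0.3  0.1  0. ]  -1 [179.7   0.1  -0.1]
t 19.93 tip tray mm [-28.7  -0.6   0.8] F tray [ 0.5 -0.6  0.3] gap 0.5
 rot err +1 [-0.2  0.1  0. ]  -1 [179.8   0.   -0.1]
```

View pics/s15.png

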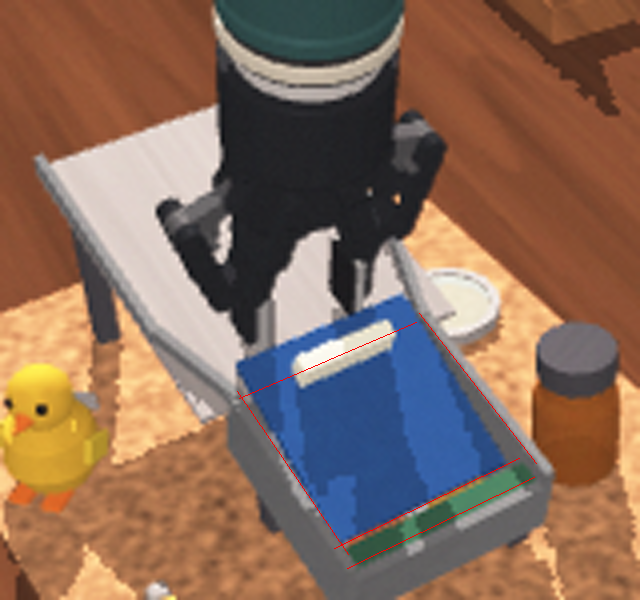

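Call:
apply_moves --motion "0 0 0 0 -0.1 0 0.5; 0 0 0 0 -0.1 0 0.5; 0 0 0 0 -0.1 0 0.5; 0 0 0 0 -0.08 0 0.5; 0 0 0 0 0 0 0.5"

```text
clock: 20.55
position: [0.5404, 0.0585, 0.1011]
orientation: [1.57, 1.362, 1.657]
wrist_force: [-0.6, -0.6, -0.1]
finger_gap: 0.499
```

```bash
python3 - <<'E'
from h import *
state()
overlay('side','pics/s16.png',(230,150,120,130),5)
overlay('wrist','pics/w16.png')
state()
E
```

```text
t 20.55 tip tray mm [-13.3  -0.7   0.8] F tray [ 0.6 -0.7  0.1] gap 0.499
 rot err +1 [-0.3  0.1  0. ]  -1 [179.7   0.1  -0.1]
t 20.65 tip tray mm [-13.8  -0.6   0.9] F tray [ 0.8 -0.6  0.2] gap 0.501
 rot err +1 [-0.2  0.1  0. ]  -1 [179.8   0.   -0.1]
```

View pics/s16.png

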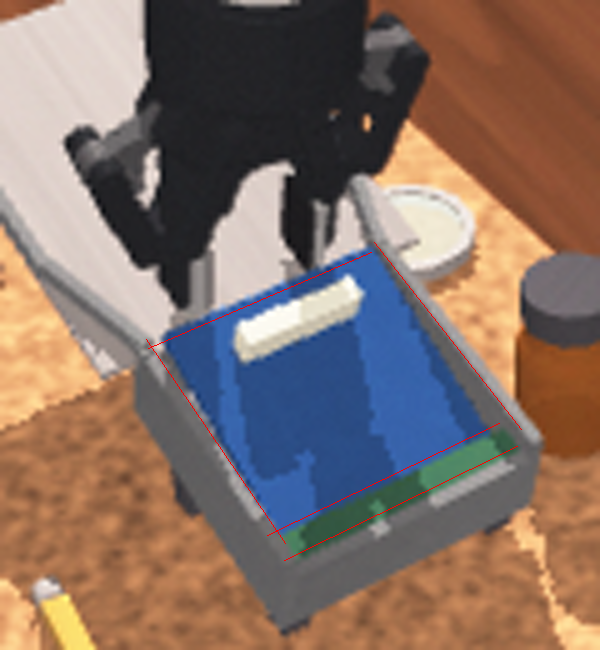

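Call:
apply_moves --motion "0 0 0 0 -0.06 0 0.5; 0 0 0 0 -0.05 0 0.5; 0 0 0 0 0 0 0.5"

```text
clock: 21.02
position: [0.5408, 0.0544, 0.1002]
orientation: [1.57, 1.362, 1.656]
wrist_force: [1.2, 0.3, 1.4]
finger_gap: 0.501
```

```bash
python3 - <<'E'
from h import *
state()
overlay('side','pics/s17.png',(240,170,110,110),6)
state()
for l in ('cover_rear','cover_rib','cover_nose'):
    for r in bot.place_of('side',l)[:2]: print(l,round(r['confidence'],2),w2t(r['centre']))
E
```

```text
t 21.02 tip tray mm [-9.1 -0.6  0.8] F tray [-0.5  1.2  1.4] gap 0.501
 rot err +1 [-0.2  0.1  0. ]  -1 [179.8   0.1  -0.1]
t 21.07 tip tray mm [-9.2 -0.7  0.8] F tray [-0.5  0.2 -0.1] gap 0.498
 rot err +1 [-0.2  0.1  0. ]  -1 [179.8   0.1  -0.1]
cover_rear 0.88 [ 6.2253  2.3031 -2.9706]
cover_rib 0.93 [28.8503  2.5631 14.8222]
cover_nose 0.9 [102.7405  -4.2425 -15.5795]
cover_nose 0.74 [ 94.6258  -1.8155 -10.1479]
```

View pics/s17.png

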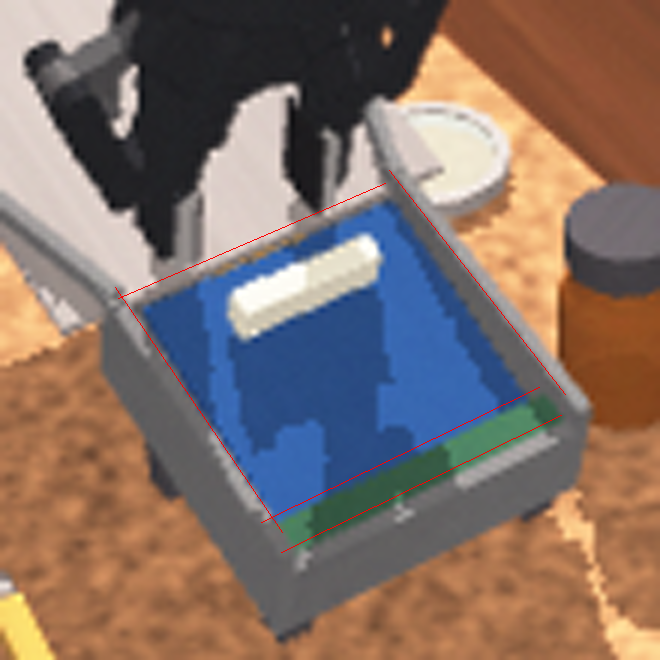

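Call:
apply_moves --motion "0 0 0 -0.5 0.1 0 0.5; 0 0 0 -0.7 0 0 0.6; 0 0 0 -0.1 -0.45 0 0.9; 0 0 0 0 -0.45 0.02 1; 0 0 0 0 0 0 1"

```text
clock: 21.85
position: [0.5447, 0.0103, 0.143]
orientation: [1.582, 1.362, 1.664]
wrist_force: [-0.9, 0.2, -0.9]
finger_gap: 0.003
```

```bash
python3 - <<'E'
from h import *
state()
rows([23,0,20],toolR(1))
overlay('side','pics/s18.png',(240,150,110,130),5)
overlay('top','pics/t18.png',(290,190,100,75),7)
E
```

```text
t 21.85 tip tray mm [25.4 -0.8 51.9] F tray [-0.1 -0.8 -0.9] gap 0.003
 rot err +1 [-0.5 -0.   0.1]  -1 [179.5   0.1   0.1]
turn [-0.09 -0.01  0.01] shift cur axes [0.8  0.06 0.02] shift final axes [0.8  0.06 0.02]
  [-0.09 -0.01  0.01] [0.8  0.06 0.02]
```

View pics/s18.png

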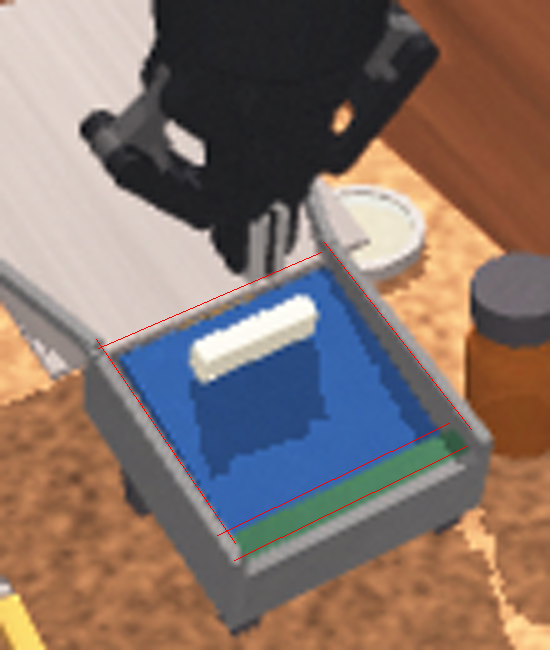

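Call:
apply_moves --motion "0 0 0 0.4 0.04 0.01 1; 0 0 0 0.3 0 0 1; 0 0 0 0 0 0 1"

```text
clock: 22.32
position: [0.5437, 0.0212, 0.1159]
orientation: [1.584, 1.361, 1.672]
wrist_force: [0.2, 0.6, 0.2]
finger_gap: -0.001
```

```bash
python3 - <<'E'
from h import *
state()
overlay('side','pics/s19.png',(240,150,110,130),5)
state()
E
```

```text
t 22.32 tip tray mm [20.3 -0.8 23.1] F tray [-0.6  0.3  0.1] gap -0.001
 rot err +1 [-0.2 -0.1 -0. ]  -1 [179.8  -0.    0.2]
t 22.38 tip tray mm [20.5 -0.1 23.9] F tray [ 1.2 -0.1  0.3] gap -0.001
 rot err +1 [-0.2 -0.  -0. ]  -1 [179.8  -0.    0.1]
```

View pics/s19.png

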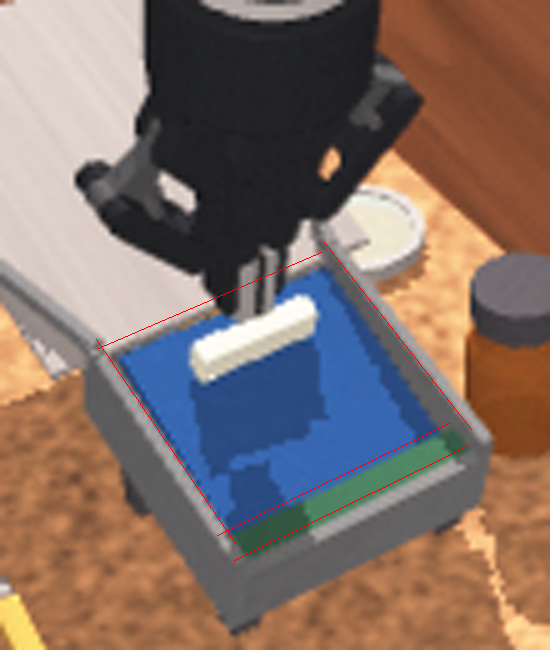

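Call:
apply_moves --motion "0 0 0 0.12 -0.08 0 1; 0 0 0 0.1 0 0 1; 0 0 0 0.05 0 0 1; 0 0 0 0 0 0 1"

```text
clock: 22.88
position: [0.545, 0.0194, 0.1062]
orientation: [1.57, 1.362, 1.657]
wrist_force: [-0.8, -0.2, -0.4]
finger_gap: -0.0
```

```bash
python3 - <<'E'
from h import *
state()
E
```

```text
t 22.88 tip tray mm [24.2  0.4 14. ] F tray [ 0.2 -0.8 -0.3] gap -0.0
 rot err +1 [-0.2  0.1  0. ]  -1 [179.8   0.   -0.1]
```

Call:
apply_moves --motion "0 0 0 0.05 0 0 1; 0 0 0 0.05 0 0 1; 0 0 0 0.05 0 0 1; 0 0 0 0 0 0 1"

```text
clock: 23.38
position: [0.5449, 0.0207, 0.1004]
orientation: [1.568, 1.362, 1.656]
wrist_force: [0.8, 0.4, 0.4]
finger_gap: -0.0
```

```bash
python3 - <<'E'
from h import *
state()
E
```

```text
t 23.38 tip tray mm [24.1  0.4  8. ] F tray [-0.4  0.8  0.3] gap -0.0
 rot err +1 [-0.2  0.1  0. ]  -1 [179.8   0.1  -0.1]
```

```bash
python3 - <<'E'
from h import *
overlay('side','pics/s20.png',(240,150,110,130),5)
overlay('wrist','pics/w20.png')
E
```

```text
(no output)
```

View pics/s20.png

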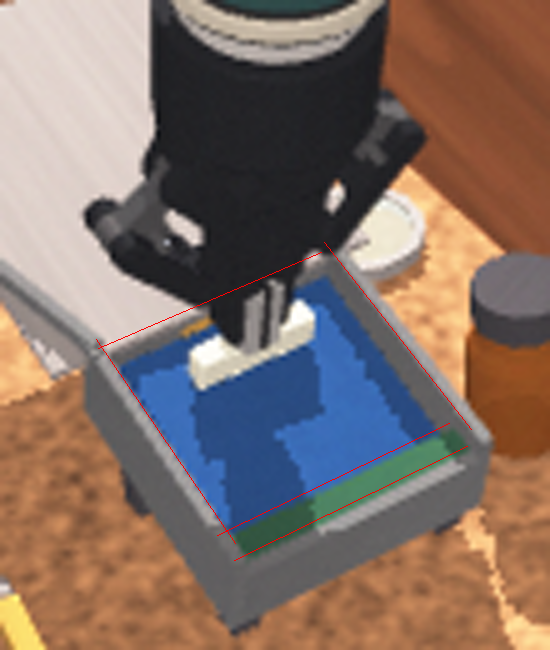

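View pics/w20.png

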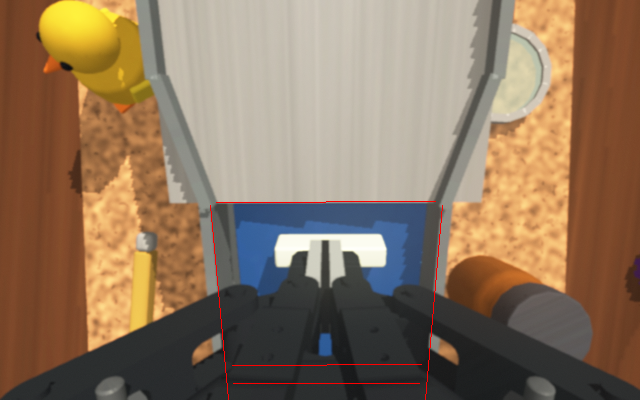

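Call:
apply_moves --motion "0 0 0 0.06 0 0 1; 0 0 0 0.05 0 0 1; 0 0 0 0.03 0 0 1; 0 0 0 0 0 0 1"

```text
clock: 23.98
position: [0.5447, 0.0216, 0.0947]
orientation: [1.571, 1.362, 1.657]
wrist_force: [0.2, -0.6, 1.1]
finger_gap: 0.001
```

```bash
python3 - <<'E'
from h import *
state()
E
```

```text
t 23.98 tip tray mm [24.4  0.3  2.3] F tray [0.3 0.1 1.2] gap 0.001
 rot err +1 [-0.2  0.   0. ]  -1 [179.8   0.1  -0.1]
```

Call:
apply_moves --motion "0 0 0 0.04 0 0 1; 0 0 0 0.03 0 0 1; 0 0 0 0 0 0 1"

```text
clock: 24.35
position: [0.5449, 0.0217, 0.0944]
orientation: [1.571, 1.363, 1.657]
wrist_force: [-6.5, -3.8, 22.5]
finger_gap: 0.0
```

```bash
python3 - <<'E'
from h import *
state()
overlay('side','pics/s21.png',(240,150,110,130),5)
E
```

```text
t 24.35 tip tray mm [24.4  0.5  2. ] F tray [-1.6 -6.8 22.7] gap 0.0
 rot err +1 [-0.2  0.   0.1]  -1 [179.8   0.2  -0.1]
```

View pics/s21.png

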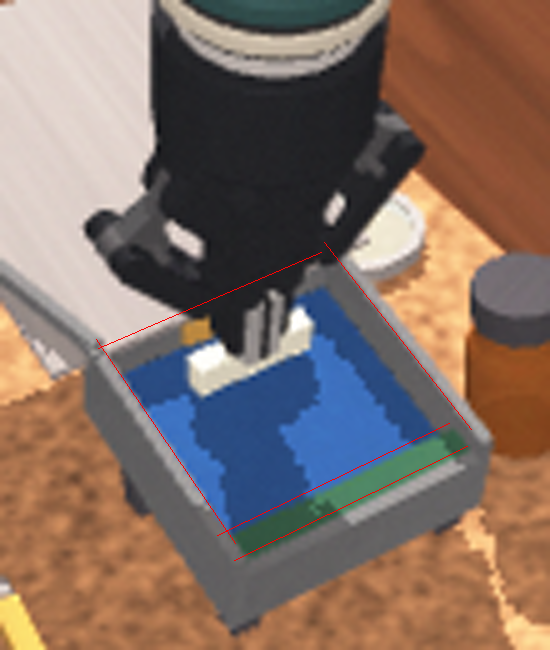

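Call:
apply_moves --motion "0 0 0 -0.1 0 0 1; 0 0 0 -0.4 0 0 1; 0 0 0 -0.8 0 0 1; 0 0 0 -0.9 0.5 0 1; 0 0 0 -0.2 0.98 0 1"

```text
clock: 25.02
position: [0.5432, 0.0585, 0.201]
orientation: [1.551, 1.363, 1.633]
wrist_force: [0.0, 0.7, -0.7]
finger_gap: 0.001
```

Call:
apply_moves --motion "0 0 0 0 0.98 0 1; 0 0 0 0 0.98 0 1; 0 0 0 0 0.98 0 1; 0 0 0 0 0.98 0 1; 0 0 0 0 0 0 1"

```text
clock: 25.65
position: [0.5273, 0.2169, 0.2325]
orientation: [1.559, 1.36, 1.653]
wrist_force: [-0.1, -0.5, -0.4]
finger_gap: 0.002
```

```bash
python3 - <<'E'
from h import *
state()
overlay('side','pics/s22.png',(190,120,190,170),4,pts=([[2,-46,-14],[2,46,-14]],[[-3+21-5+0,-25,2],[18,25,2]]))
overlay('top','pics/t22.png',(210,150,200,170),4)
for n in ('side','top'):
  for l in ('cover_rear','cover_rib','cover_nose','cog','chick','jar','magnifier','pin_vise'):
    for r in bot.place_of(n,l)[:2]: print(n,l,round(r['confidence'],2),w2t(r['centre']).round(1) if l[0:2]=='co' else np.round(r['centre'],4))
E
```

```text
t 25.65 tip tray mm [-196.1    0.6   96.3] F tray [ 0.6 -0.1 -0.3] gap 0.002
 rot err +1 [ 0.1  0.1 -0.1]  -1 [-179.9    0.1    0.2]
side cover_rear 0.64 [ -61.1 -120.3  -86.2]
side cover_rib 0.84 [22.5  2.1  3.6]
side cover_nose 0.87 [104.3  -1.9 -16.7]
side cog 0.89 [ 245.8 -107.9  -25.6]
side cog 0.66 [ 60.8 226.7 -64.2]
side chick 0.59 [0.4161 0.1189 0.0035]
side jar 0.9 [0.6485 0.0014 0.0044]
side jar 0.67 [ 0.5489 -0.0418  0.0206]
side magnifier 0.34 [0.5254 0.2321 0.1137]
side pin_vise 0.58 [ 0.4331 -0.0329  0.0038]
side pin_vise 0.26 [0.5226 0.2316 0.1133]
top cover_rear 0.66 [  3.5   5.6 -14.1]
top cover_rib 0.68 [21.  -0.9  2.5]
top cover_rib 0.45 [-1.2 -1.1 -4.8]
top cover_nose 0.88 [102.8  -0.5 -17.2]
top cover_nose 0.46 [91.7 -0.9 -6.2]
top cog 0.67 [274.2 -25.3 -17.9]
top cog 0.54 [ 66.  226.6 -65.1]
top chick 0.68 [0.4161 0.1155 0.0053]
top jar 0.56 [0.6475 0.0014 0.0029]
top magnifier 0.88 [0.6436 0.1403 0.0061]
top pin_vise 0.54 [ 0.4296 -0.0309 -0.0001]
```

View pics/s22.png

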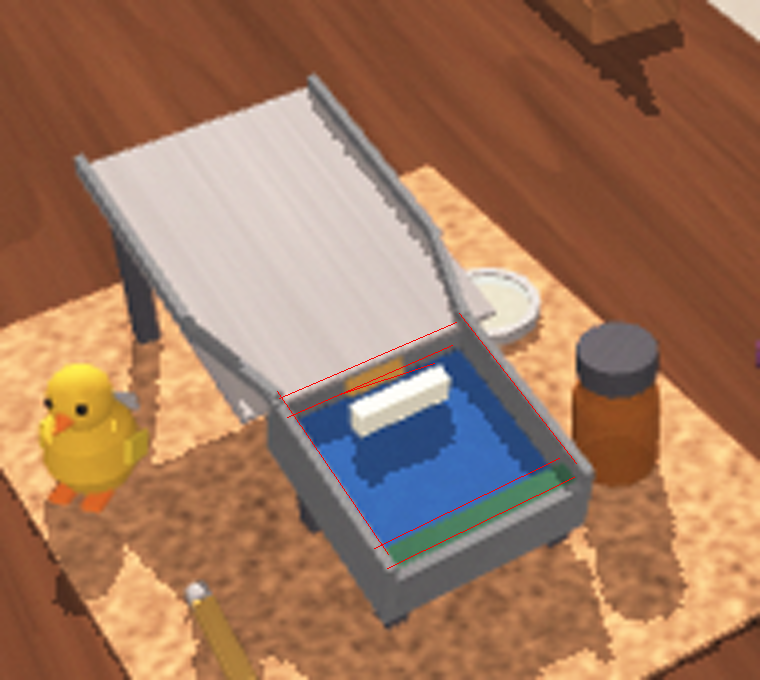

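View pics/t22.png

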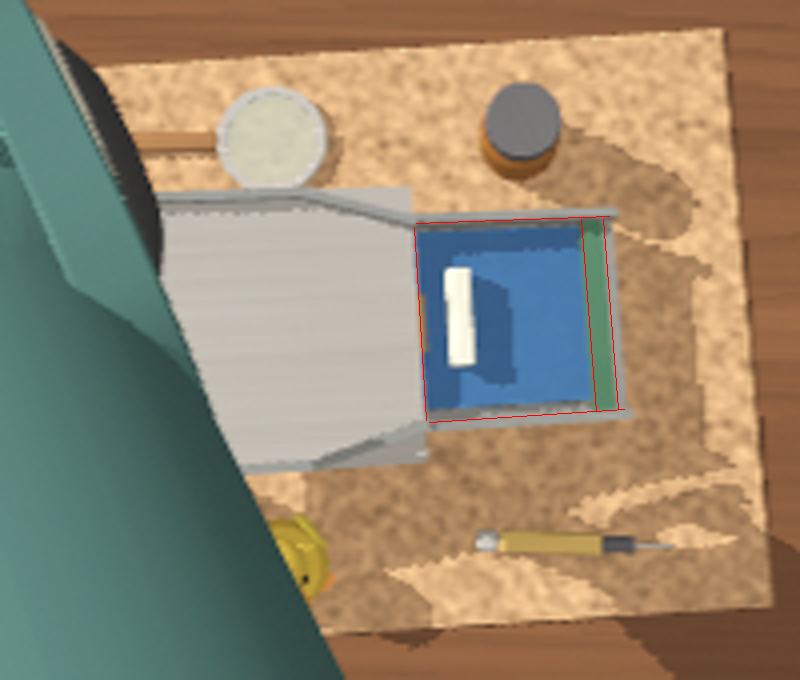

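```bash
python3 - <<'E'
from h import *
state(); print(bot.sign_off())
E
```

```text
t 26.55 tip tray mm [-191.9    1.1   95.5] F tray [ 0.3 -0.3  0.2] gap 0.0
 rot err +1 [-0.2  0.1  0. ]  -1 [179.8   0.1  -0.1]
the job is handed in; nothing more can be done
None
```

I pushed both cogs to the back stop, slid the cover off the deck under the green lip, and pressed it down past the catch. The job was handed in at 26.6 s.

**Cogs:** I pushed both together first. The top view then showed the brass cog possibly 2–3 mm short, so I pushed each one again on its own. Both gave firm resistance at the same fingertip position (58.5 mm, 8.4 N for brass and 3.4 N for copper). A top view just before the cover moved put both within about 1–2 mm of home.

**Cover:** The first downward steps on the rib showed no force above the noise, so I didn't record the snap itself. I kept pressing to 22.7 N, where the rib stopped at +2 mm, its height when home. Afterwards the brass catch showed above the cover in the side picture. With the arm clear, I measured:

| Point on cover | Measured (tray mm) | Home (tray mm) |
|---|---|---|
| Nose | x 103–104, z −17 | x 100–102.5, z −17 |
| Rib top | z +2.5 to +3.6 | z +2 |
| Rear edge (top camera) | z −14 | z −17 |

These differences are within the roughly 4 mm accuracy of the measurements.

**Bystanders:** The chick, jar, magnifier and pin vise are where they started to within about 4 mm, and all still look as they did at the start.

**Checks that failed or could not be made:**
- The cogs are hidden under the cover, so I could not see them at the end.
- The side camera's last detections of the rear edge and magnifier landed on the wrong things. For those two I relied on the top camera and the pictures.

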